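# Swing out, unclamp and unload the card reader, then lock it back for its blank reading

## Task

The test cards in the swivel reader have been read: pull up the red T-handle of the index plunger and twist it so that it stays out, swing the nest a quarter turn clockwise out from under the reading head, and twist the plunger back so that its pin locks the plate there. Then flip the orange clamp handle right up so that the bar goes past upright, and lift out every card carrier and lay it flat, card up, in a lane of its own in the blue-grey tray. When the nest is empty, pull and twist the plunger out again, swing the nest back under the head for its blank reading, lock it there with the pin fully home, leave the clamp open and leave the meter and the small carton lying where they are.

Things in the scene. Friction and masses are not known exactly. Their poses are not given: they have to be found in the camera images.
- swivel (a joint): turn of the swivel plate about its vertical axis, rad: 0 = nest under the reading head (index hole 1), 1.571 = nest swung a quarter turn clockwise seen from above, clear of the head, at the unloading position (index hole 2). Range -0.06 to 1.63; stiff enough to stay where it is left (about 0.12 N m). With the pin down in a hole it has only about 0.02 rad of play.
- swivel_axis (a point): point on the swivel's vertical axis, on the plate's top face, 30 mm above the worktop. Its axes turn with the plate: x to the middle of the nest, z up. The plate is a dark disc of radius 106 mm with a nest wing, 126 mm wide, out to 144 mm along +x, with three pockets 40 mm apart whose dividers stand 7 mm high.
- turning_post (a point): middle of the black round grip (diameter 20 mm, from 52 to 98 mm above the worktop; this point is at 78 mm) on the upright post by which the plate is turned; 10 mm along x and -94 mm along y of the swivel_axis frame, z up.
- plunger (a joint): lift of the sprung index plunger, m: 0 = pin home, 9 mm deep in an index hole; 0.0125 = held out, its lug on the sleeve; 0.016 = end of travel; 0.0085 = pin standing on the base between holes. Spring 5 N at 0, 9 N at the top. With the lug in its slot the pin rides on the base and drops in by itself when a hole is within 0.02 rad.
- knob (a joint): twist of the plunger's T-handle, rad: 0 = lug in line with its slot (pin can drop); grows anticlockwise seen from above to 1.40 (end stop). It twists only while lifted more than 12.5 mm; let go with a twist over about 0.7 it stays out. Twisted back to under about 0.15, the spring pulls it down.
- t_handle (a point): middle of the plunger's red T-handle: a rounded bar 48 mm long (this point's x), 22 mm thick (its y), 20 mm high, 90 mm above the worktop when the pin is home. It sits at x -52, y -72 mm in the swivel_axis frame and rides on the plate. Below it stands a sleeve of 19 mm diameter, up to 75 mm above the worktop.
- clamp_handle (a joint): angle of the orange handle of the toggle clamp, rad: 0 = lying level, clamped; 1.15 = up, fully open (end stop). Stays where it is left; turning takes about 0.1 to 0.3 N m.
- clamp_bar (a joint): angle of the clamp's steel pressure bar, rad: 0 = down on the carriers' inner ends; driven by the handle through a link that stands at dead centre when shut, so the bar cannot be forced up itself (handle 0.3 gives 0.27, 0.6 gives 0.93, 1.0 gives 1.61); over 1.571 it is past upright; 1.88 = fully open.
- clamp_grip (a point): point on the axis of the clamp's orange round grip (diameter 17 mm, 46 mm long), 56 mm above the worktop when closed, 90 mm from the swivel axis on the side away from the nest. Its x points to the handle's pivot, y lies along the pivot axis. The pivot is 74 mm away along x, 54 mm above the worktop: lifted, the grip swings up and towards the nest on a 74 mm arc.
- tray: loose blue-grey tray for read carriers, 160 x 132 mm (x, y), 18 mm high, 0.9 kg, open at the top, walls and floor 4 mm; origin at the centre of its underside. Two dividers split it into three lanes along its y, each 48 mm wide and 124 mm long, their middles at x = -52, 0 and +52 mm.
- reading_head (a point): middle of the underside of the reader's fixed head, a box hanging over the nest when joint swivel is 0: 155 x 104 mm, from 132 to 194 mm above the worktop (lens down to 120), on a column at its far end; its near face is 64 mm from the swivel axis. Keep clear of it.
- carrier_1_tab (a point): centre, half-way up, of the blue upright grip tab of card carrier 1. The tab is 12 mm wide (carrier's y), 14 mm along x, and stands from the plate's top (10 mm above the carrier's underside) to 43 mm; this point is 32 mm above the underside, 41.5 mm from the plate's middle along +x. Grip it across 12 mm. x: along the plate to the tab; z: up. None from the start if absent.
- carrier_1_plate (a point): middle, half-way up, of the plate of card carrier 1 (5 mm above its underside): off-white, 100 x 34 x 10 mm, 50 to 100 g, holding a white test card 70 x 20 mm that stands 2.5 mm proud. Axes as for its tab; in the nest x points outward from the swivel axis. Flat on the tray's floor it is 9 mm above the tray's origin. None if absent.
- carrier_2_tab (a point): centre, half-way up, of the blue upright grip tab of card carrier 2 with an orange end. The tab is 12 mm wide (carrier's y), 14 mm along x, and stands from the plate's top (10 mm above the carrier's underside) to 43 mm; this point is 32 mm above the underside, 41.5 mm from the plate's middle along +x. Grip it across 12 mm. x: along the plate to the tab; z: up. None from the start if absent.
- carrier_2_plate (a point): middle, half-way up, of the plate of card carrier 2 (5 mm above its underside): off-white, 100 x 34 x 10 mm, 50 to 100 g, holding a white test card 70 x 20 mm that stands 2.5 mm proud. Axes as for its tab; in the nest x points outward from the swivel axis. Flat on the tray's floor it is 9 mm above the tray's origin. None if absent.
- carrier_3_tab (a point): centre, half-way up, of the blue upright grip tab of card carrier 3. The tab is 12 mm wide (carrier's y), 14 mm along x, and stands from the plate's top (10 mm above the carrier's underside) to 43 mm; this point is 32 mm above the underside, 41.5 mm from the plate's middle along +x. Grip it across 12 mm. x: along the plate to the tab; z: up. None from the start if absent.
- carrier_3_plate (a point): middle, half-way up, of the plate of card carrier 3 (5 mm above its underside): off-white, 100 x 34 x 10 mm, 50 to 100 g, holding a white test card 70 x 20 mm that stands 2.5 mm proud. Axes as for its tab; in the nest x points outward from the swivel axis. Flat on the tray's floor it is 9 mm above the tray's origin. None if absent.
- meter: white handheld meter, 58 x 92 x 23 mm, lying at the front left; a bystander to be left alone; origin at the centre of its underside
- carton: small white and turquoise carton, 34 x 62 x 18 mm, lying in front of the reader; a bystander to be left alone; origin at the centre of its underside

How it is judged:
On the way, in this order (a step that is already met when the one before it is completed fails the run):
1. the index plunger is pulled up and twisted to its held-out position (value of joint plunger above 0.01 m and value of joint knob above 0.7 rad), for 0.2 s.
2. the nest is swung out to the unloading position and locked there, pin fully home (value of joint swivel between 1.531 and 1.611 rad and value of joint plunger below 0.002 m and value of joint knob below 0.25 rad), for 0.3 s.
3. the toggle clamp is open, its bar past upright (value of joint clamp_bar above 1.6 rad), for 0.2 s.
4. every carrier lies flat, card up, in the tray (x of carrier_1_plate in the frame of tray between -0.075 and 0.075 m and y of carrier_1_plate in the frame of tray between -0.03 and 0.03 m and z of carrier_1_plate in the frame of tray between 0.005 and 0.013 m and angle between each of carrier_1_plate, carrier_2_plate, carrier_3_plate's own z axis and vertical below 0.1 rad and x of carrier_2_plate in the frame of tray between -0.075 and 0.075 m and y of carrier_2_plate in the frame of tray between -0.03 and 0.03 m and z of carrier_2_plate in the frame of tray between 0.005 and 0.013 m and x of carrier_3_plate in the frame of tray between -0.075 and 0.075 m and y of carrier_3_plate in the frame of tray between -0.03 and 0.03 m and z of carrier_3_plate in the frame of tray between 0.005 and 0.013 m), for 0.3 s.
5. the plunger is pulled up and twisted to its held-out position again (all of step 1), for 0.2 s.
At the end, for the whole second after the job is handed in: Nest back under the head (swivel within 0.04 rad of 0), pin home (lift under 2 mm, T-handle within 0.25 rad of its slot), clamp open (bar over 1.6 rad), every carrier present flat in the tray, card up, plate middle 5 to 13 mm above the tray underside, tilt under 0.1 rad; tray at rest (all of step 4 and value of joint swivel between -0.04 and 0.04 rad and value of joint plunger below 0.002 m and value of joint knob below 0.25 rad and value of joint clamp_bar above 1.6 rad and linear speed of tray below 0.02 m/s); the robot touches nothing.
It fails at once if the meter is knocked aside by more than 4 cm or tipped (distance of meter from where it was at the start of the episode above 0.04 m or angle between meter's own z axis and vertical above 0.5 rad).
It fails at once if the small carton is knocked aside by more than 4 cm or tipped (distance of carton from where it was at the start of the episode above 0.04 m or angle between carton's own z axis and vertical above 0.5 rad).
Of carrier_1, carrier_2, carrier_3 only 1 to 3 are there at a start; the rules pass over those that are not, and their reading is None.
At some moment in a run one of tray may be knocked a few centimetres aside while the robot is not near it.
Once in a run the grip may slacken for a moment while it holds something.
It also fails if it takes over 210 s, if anything falls off the work surface, if the arm or the gripper's body presses on something with over 40 N, if the wrist force passes 120 N, or if a joint passes its speed limit or range.

## Robot

A 6-joint arm with a two-finger parallel gripper is mounted at the origin on a cart in front of the work surface, level with it; the furniture and walls round the work are solid. World frame = base frame: x ahead of the robot, y to its left, z up, the work surface at z = 0. Lengths are in m, angles in rad, forces in N, time in s.
With the tool pointing down it reaches from about 0.35 to 0.975 m from the base axis. Payload 4.9 kg.
Tool frame: the origin (TCP) lies midway between the tips of the shut fingers; the grasp point (between the pads) lies ctrl.grip_point_offset behind it (ctrl.grip_point_offset is the distance from the TCP to the grasp point, in m); x points along the fingers, y is the direction in which the jaws open and shut, and the axes are right-handed (so a half turn about x gives the same grasp; the last joint's range is limited). The gripper opens to 85 mm and grips with 20 to 120 N. Pads are 22 mm wide; open, the fingers measure 114 mm over their backs; the gripper's body (76 mm by 85 mm) begins 54 mm behind the grasp point. The pads swing forward as they close: fully open they stand 13 mm farther back than shut.
Start: joints at [-1.23, 0.053, 1.613, -0, 1.476, -0.119], TCP at [0.277, -0.56, 0.231] pointing down, gripper open.
Joint ranges: [-3.01, 3.01], [-1.01, 2.22], [0.06, 2.58], [-1.02, 4.17], [0.09, 2.62], [-3.14, 3.14]. Speed limits (rad/s): [2.57, 2.57, 3.14, 3.14, 3.14, 3.14].

## Interface

Orientations are given as a rotation vector (axis times angle).
In Python, from station import ctrl gives the robot as it stands. The module is installed in compiled form; this text tells all that it offers.
- The arm moves only by the tool drive_tool, never from a script. Its argument "commands" is text: rows parted by semicolons, each of 5 numbers parted by spaces: the closure, from -1 (fully open) to 1 (shut), so that 0 is half open, then the shift along the tool's x, y, z in units of 40 mm (1.0 is 40 mm), then the turn about the tool's x in units of 5 degrees (1.0 is 5 degrees). A call has 1 to 8 rows; each row is the pose to reach, as a shift and turn from the pose commanded when the call began, along the tool's axes at that moment; what a row does not reach only later rows make up. A row lasts 1/12 s, in which the tool goes at most 41.7 mm and 7.16 degrees, less where a joint would pass 70% of its speed; a pose out of reach is approached as far as the arm can. A call with a gripper value outside its range is refused whole. The fingers move at their own pace and stop on an object; "newtons" is the grip in N (left out, the last holds). Time passes only in rows, so rows that repeat a pose let the fingers close. It gives the time, the measured TCP pose, the force and the opening at its end, in the units of the state.
- ctrl.get_obs(): the state, without advancing time (a new reading comes with each control period).
- ctrl.get_image(name): name is "scene" or "top" or "wrist"; returns (picture, depth): 384x512x3 uint8, blue, green, red; 384x512 float32, m along the optical axis (not along the pixel's ray), 0 where there is no reading.
- ctrl.camera_info(name): a dict with "K" (3x3 intrinsics, pixels), "T" (4x4, takes a point from camera to world coordinates). Camera axes: x right, y down, z forward; pixel columns grow to the right and rows downward; lengths in m; the calibration is good to about 2 mm. A picture is of the moment at which its call begins: read the wrist's pose just before it. camera_info takes no time and is no camera call; for the wrist camera it gives the pose at the moment of the call.
- ctrl.finish_job(): hands the job in, once; it reports no verdict.
The state is a dict: "t": time; "q": joint angles; "dq": joint speeds; "effort": joint torques, N m; "tool_pos": TCP position; "tool_rot": TCP orientation; "contact_force": force on the tool from outside, world axes, zero at the start; "wrist_torque": the same for the moment, N m; "opening": finger opening in m.
Only numpy, scipy, OpenCV 4.12 (cv2) and the standard library are available. Lean on these libraries where they do the work, as an engineer would, in place of code of your own. Each camera call takes 0.05 s, during which the arm holds its last target.

## Working session

There is one attempt and no reset: what is moved stays moved. The work goes in short steps, Python scripts to look and compute and a tool call to move; the robot and the scene stay as the last step left them, time stands still between calls to the robot, and variables do not carry over. Pictures are saved under pics/ and viewed, and the job is handed in when it is done.

Besides the shell and the picture viewer there is one more tool, called after "Call:" by a JSON object that holds its "op" and its "data". drive_tool: Moves the arm, as the interface text tells. Its arguments: {"type":"object","properties":{"commands":{"type":"string"},"newtons":{"type":"number"}},"required":["commands"]}

```bash
mkdir -p pics; ls; cat > h.py <<'E'
from station import ctrl
import numpy as np, cv2
from scipy.spatial.transform import Rotation as R
def snap(name,fn,crop=None,scale=1):
    info=ctrl.camera_info(name); im,d=ctrl.get_image(name)
    np.savez('pics/'+fn+'.npz',im=im,d=d,K=info['K'],T=info['T'])
    save(im,fn,crop,scale); return im,d,info
def save(im,fn,crop=None,scale=1):
    if crop: x0,y0,x1,y1=crop; im=im[y0:y1,x0:x1]
    im=cv2.resize(im,None,fx=scale,fy=scale,interpolation=cv2.INTER_CUBIC)
    cv2.imwrite('pics/'+fn+'.png',im)
def load(fn):
    z=np.load('pics/'+fn+'.npz'); return z
def px(fn,u,v,z=None):
    s=load(fn);K,T,d=s['K'],s['T'],s['d']
    r=np.linalg.inv(K)@np.array([u,v,1.0])
    if z is None:
        p=r*d[int(round(v)),int(round(u))]; return T[:3,:3]@p+T[:3,3]
    rw=T[:3,:3]@r; o=T[:3,3]; return o+rw*(z-o[2])/rw[2]
def proj(fn,p):
    s=load(fn);K,T=s['K'],s['T']; c=T[:3,:3].T@(np.asarray(p)-T[:3,3]); u=K@c; return u[:2]/u[2]
def tri(obs):
    A=np.zeros((3,3));b=np.zeros(3)
    for fn,u,v in obs:
        s=load(fn);K,T=s['K'],s['T'];r=T[:3,:3]@(np.linalg.inv(K)@np.array([u,v,1.0]));r/=np.linalg.norm(r)
        M=np.eye(3)-np.outer(r,r);A+=M;b+=M@T[:3,3]
    return np.linalg.solve(A,b)
def st():
    o=ctrl.get_obs();Rm=R.from_rotvec(o['tool_rot']).as_matrix()
    print('t',round(o['t'],2),'pos',np.round(o['tool_pos'],4),'open',round(float(o['opening']),4),'F',np.round(o['contact_force'],1))
    print(np.round(Rm,3).tolist(),'q',np.round(o['q'],3)); return o,Rm
E
python3 - <<'E'
from h import *
st(); print(ctrl.grip_point_offset)
for n in ['scene','top','wrist']:
    im,d,i=snap(n,n+'0'); print(n,np.round(i['K'],1).tolist(),np.round(i['T'],3).tolist())
E
```

```text
pics
t 0.0 pos [ 0.2772 -0.5595  0.23  ] open 0.0851 F [ 0.3  0.8 -0.5]
[[-0.001, 0.444, -0.896], [0.002, -0.896, -0.444], [-1.0, -0.002, -0.0]] q [-1.23   0.053  1.614  0.     1.476 -0.119]
0.0187
scene [[418.6, 0.0, 259.5], [0.0, 418.6, 192.2], [0.0, 0.0, 1.0]] [[-0.772, -0.322, 0.548, -0.098], [-0.635, 0.368, -0.679, 0.758], [0.017, -0.872, -0.489, 0.679], [0.0, 0.0, 0.0, 1.0]]
top [[349.0, 0.0, 253.6], [0.0, 349.0, 189.9], [0.0, 0.0, 1.0]] [[0.09, -0.972, 0.218, 0.309], [-0.996, -0.087, 0.024, -0.049], [-0.005, -0.219, -0.976, 1.054], [0.0, 0.0, 0.0, 1.0]]
wrist [[270.7, 0.0, 252.3], [0.0, 270.7, 193.5], [0.0, 0.0, 1.0]] [[0.443, -0.861, -0.248, 0.339], [-0.896, -0.426, -0.121, -0.528], [-0.002, 0.276, -0.961, 0.373], [0.0, 0.0, 0.0, 1.0]]
```

View pics/scene0.png

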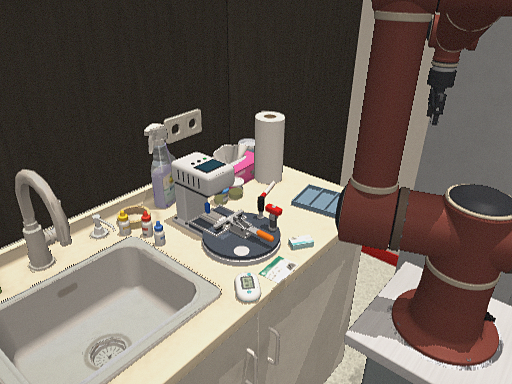

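View pics/top0.png

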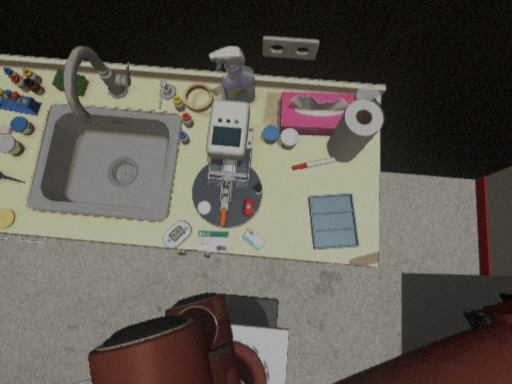

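View pics/wrist0.png

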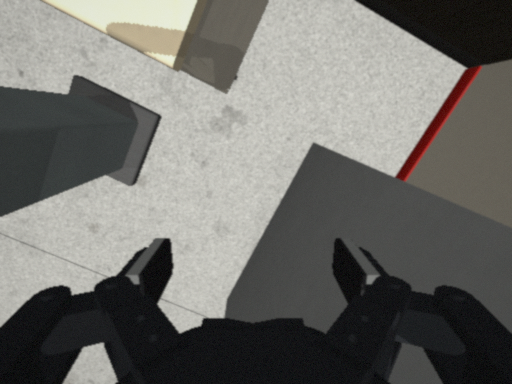

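```bash
python3 - <<'E'
from h import *
im=load('top0')['im']; save(im,'top0c',(165,90,385,255),3.6)
im=load('scene0')['im']; save(im,'scene0c',(165,140,355,300),4.2)
for u,v in [(226,193),(248,208),(223,218),(257,188),(229,150),(333,221)]:
    print(u,v,np.round(px('top0',u,v),3))
E
```

```text
226 193 [0.515 0.055 0.058]
248 208 [ 0.47  -0.014  0.098]
223 218 [0.441 0.056 0.061]
257 188 [ 0.53  -0.034  0.092]
229 150 [0.601 0.045 0.195]
333 221 [ 0.469 -0.27   0.004]
```

View pics/top0c.png

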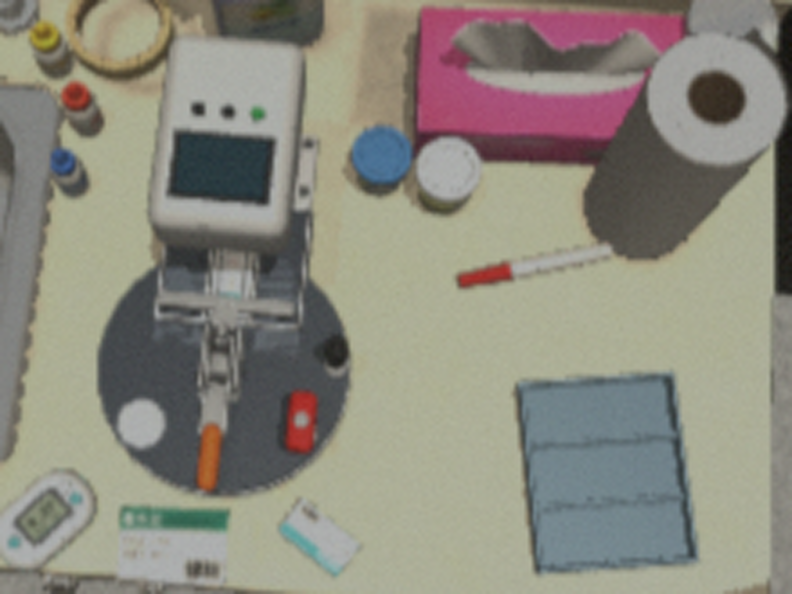

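View pics/scene0c.png

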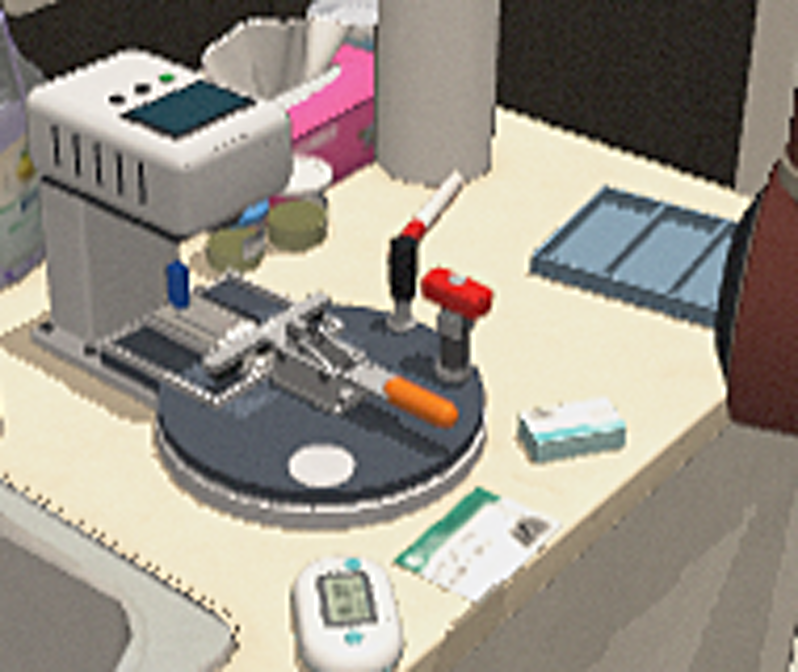

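```bash
cat >> h.py <<'E'
def go(p,a=None):
    """p: target TCP world, a: deg heading of tool y"""
    o=ctrl.get_obs();Rm=R.from_rotvec(o['tool_rot']).as_matrix()
    d=Rm.T@(np.asarray(p)-o['tool_pos'])/0.04
    ca=np.degrees(np.arctan2(Rm[1,1],Rm[0,1]))
    t=0 if a is None else -(a-ca)/5
    t=(t+36)%72-36
    print('now',np.round(o['tool_pos'],4),'a',round(ca,2),'cmd x y z turn:',np.round(d,3),round(t,2),'rows',int(np.ceil(max(np.linalg.norm(d)*40/41.7,abs(t)*5/7.16))))
E
python3 -c "
from h import *
go((0.40,0.0,0.36),90)"
```

```text
now [ 0.2772 -0.5596  0.2303] a -63.66 cmd x y z turn: [ -3.222 -11.181  -8.961] -30.73 rows 22
```

Call:
{"op": "drive_tool", "data": {"commands": "-0.2 -1 -0.5 -0.4 -1.4; -0.2 -2 -1 -0.8 -2.8; -0.2 -3 -1.6 -1.3 -4.2; -0.2 -3.2 -2.1 -1.7 -5.6; -0.2 -3.2 -2.6 -2.1 -7; -0.2 -3.2 -3.1 -2.5 -8.4; -0.2 -3.2 -3.6 -2.9 -9.8; -0.2 -3.2 -4 -3.2 -11.2"}}

```text
t: 0.82
tool_pos: [0.3213, -0.3581, 0.3593]
tool_rot: [1.302, 1.146, -1.302]
contact_force: [0.6, 0.7, 0.1]
opening: 0.0512
```

```bash
python3 -c "
from h import *
go((0.40,0.0,0.36),90)"
```

```text
now [ 0.3213 -0.3581  0.3593] a -7.27 cmd x y z turn: [-0.015  0.819 -9.13 ] -19.45 rows 14
```

Call:
{"op": "drive_tool", "data": {"commands": "-0.2 0 0.1 -0.7 -1.4; -0.2 0 0.2 -1.4 -2.8; -0.2 0 0.3 -2.1 -4.2; -0.2 0 0.4 -2.8 -5.6; -0.2 0 0.4 -3.5 -7; -0.2 0 0.5 -4.2 -8.4; -0.2 0 0.5 -4.9 -9.8; -0.2 0 0.5 -5.6 -11.2"}}

```text
t: 1.48
tool_pos: [0.3706, -0.1392, 0.359]
tool_rot: [0.564, 1.496, -0.564]
contact_force: [0.5, 0.1, 0.0]
opening: 0.0516
```

```bash
python3 -c "
from h import *
go((0.40,0.02,0.36),90)"
```

```text
now [ 0.3706 -0.1392  0.359 ] a 48.68 cmd x y z turn: [-0.025  3.474 -2.075] -8.26 rows 6
```

Call:
{"op": "drive_tool", "data": {"commands": "-0.2 0 0.5 -0.3 -1.4; -0.2 0 1.1 -0.6 -2.8; -0.2 0 1.7 -1 -4.2; -0.2 0 2.3 -1.4 -5.6; -0.2 0 2.9 -1.8 -7; -0.2 0 3.5 -2.1 -8.26; -0.2 0 3.5 -2.1 -8.26"}}

```text
t: 2.07
tool_pos: [0.4011, 0.0233, 0.359]
tool_rot: [-0.001, 1.571, 0.004]
contact_force: [1.2, 0.1, 0.2]
opening: 0.051
```

```bash
python3 -c "
from h import *
go((0.40,0.02,0.36),90)
snap('wrist','w1',None,1.5)"
```

```text
now [0.4011 0.0233 0.359 ] a 90.16 cmd x y z turn: [-0.025 -0.083 -0.028] 0.03 rows 1
```

View pics/w1.png

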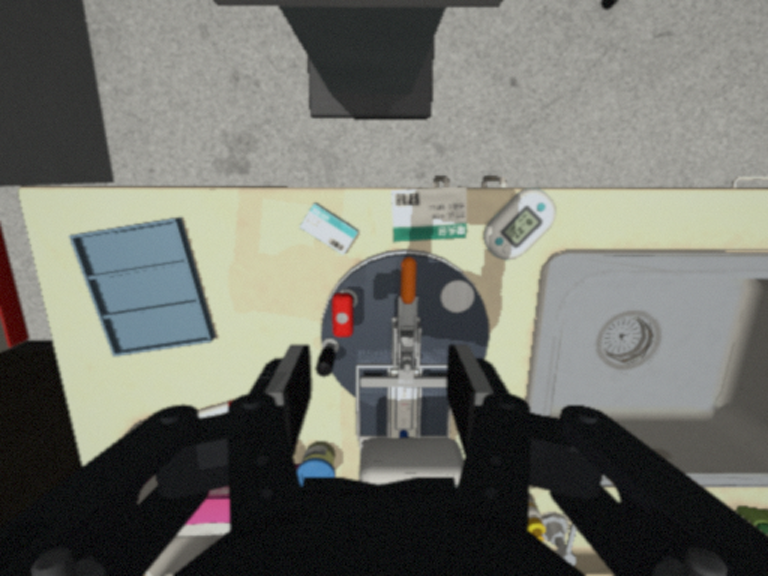

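```bash
python3 -c "
from h import *
im=load('w1')['im']; save(im,'w1c',(200,120,340,310),4)
save(im,'w1t',(30,120,180,250),5)"
```

```text
(no output)
```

View pics/w1c.png

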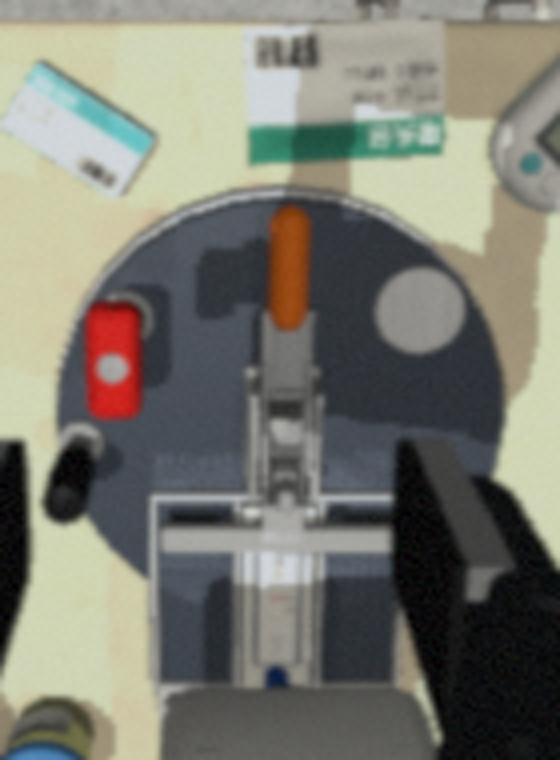

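View pics/w1t.png

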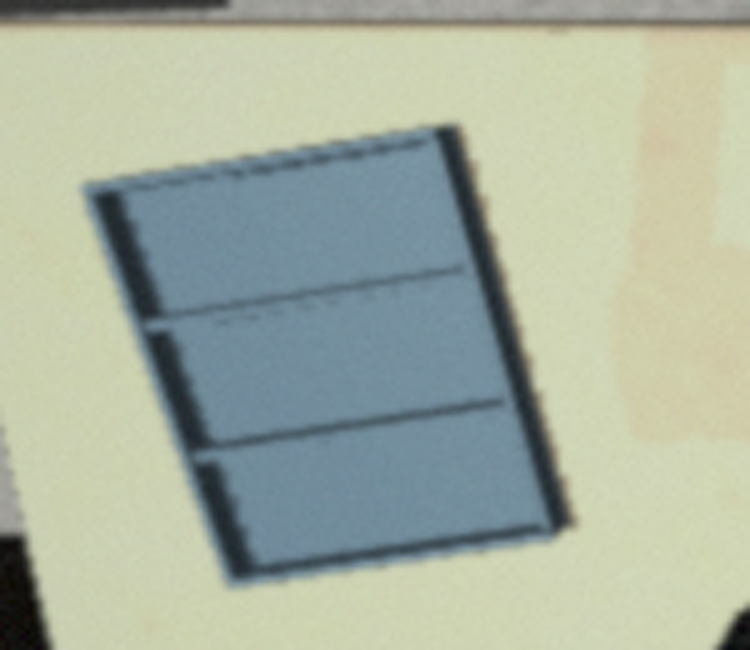

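```bash
cat >> h.py <<'E'
def cloud(fn):
    s=load(fn);K,T,d,im=s['K'],s['T'],s['d'],s['im']
    v,u=np.mgrid[0:384,0:512]; P=np.stack([(u-K[0,2])/K[0,0]*d,(v-K[1,2])/K[1,1]*d,d],-1)
    return P@T[:3,:3].T+T[:3,3],im,d>0
def mask(fn,c):
    P,im,ok=cloud(fn);h=cv2.cvtColor(im,cv2.COLOR_BGR2HSV)
    H,S,V=[h[...,i].astype(int) for i in range(3)]
    if c=='red': m=((H<6)|(H>174))&(S>170)&(V>90)
    if c=='orange': m=(H>=7)&(H<18)&(S>180)&(V>80)
    if c=='blue': m=(H>105)&(H<125)&(S>140)
    return P,m&ok
E
python3 - <<'E'
from h import *
for fn in ['w1','top0']:
    for c,lo,hi in [('red',.088,.12),('orange',.04,.09)]:
        P,m=mask(fn,c); Q=P[m]; Q=Q[(Q[:,2]>lo)&(Q[:,2]<hi)&(np.abs(Q[:,0]-.5)<.2)&(np.abs(Q[:,1])<.2)]
        xy=Q[:,:2]; c0=xy.mean(0); w,V=np.linalg.eigh(np.cov((xy-c0).T)); r=cv2.minAreaRect(xy.astype(np.float32)*1000)
        print(fn,c,len(Q),np.round(Q.mean(0),4),'zmax',Q[:,2].max().round(4),'axis',np.degrees(np.arctan2(V[1,1],V[0,1])).round(1),np.round(r,1) if 0 else r)
    # disc: pts z 0.02..0.04
    P,im,ok=cloud(fn)
    m=ok&(P[...,2]>.022)&(P[...,2]<.036)&(np.hypot(P[...,0]-.52,P[...,1]-.06)<.13); Q=P[m]; print('disc',len(Q),Q.mean(0).round(4), np.median(Q[:,2]))
E
python3 - <<'E'
import sys; sys.path.insert(0,'.')
import os; os.chdir('.')
from h import *
# disc edge circle fit at z=.03 from w1 crop points
pts=[(57,420),(62,370),(100,270),(160,215),(220,190),(300,187),(380,210),(440,255),(480,310),(502,380),(503,440)]
W=np.array([px('w1',200+x/4,120+y/4,.03)[:2] for x,y in pts])
A=np.c_[2*W,np.ones(len(W))];s=np.linalg.lstsq(A,(W**2).sum(1),rcond=None)[0];print('c',s[:2],'r',np.sqrt(s[2]+s[0]**2+s[1]**2))
pt=[(97,365),(351,365),(222,495),(115,430),(335,430),(110,310),(160,475),(290,475)]
W=np.array([px('top0',165+x/3.6,90+y/3.6,.03)[:2] for x,y in pt])
A=np.c_[2*W,np.ones(len(W))];s=np.linalg.lstsq(A,(W**2).sum(1),rcond=None)[0];print('c',s[:2],'r',np.sqrt(s[2]+s[0]**2+s[1]**2))
E
```

```text
w1 red 293 [ 0.4715 -0.0137  0.099 ] zmax 0.1021 axis 178.7 ((473.0362854003906, -13.959291458129883), (19.370866775512695, 44.17170333862305), 88.67845153808594)
w1 orange 250 [0.4435 0.0574 0.0632] zmax 0.0669 axis -179.9 ((444.3762512207031, 56.86445236206055), (49.821388244628906, 15.230588912963867), 1.3641047477722168)
disc 6540 [0.5165 0.0578 0.0304] 0.030281233497439747
top0 red 75 [ 0.4736 -0.0148  0.0986] zmax 0.1039 axis 179.7 ((474.4261474609375, -14.688104629516602), (18.85161018371582, 42.95220947265625), 89.1637191772461)
top0 orange 62 [0.4437 0.0566 0.0627] zmax 0.0662 axis -179.7 ((443.7182312011719, 56.74919128417969), (11.500768661499023, 46.098121643066406), 89.38533020019531)
disc 2848 [0.5226 0.0611 0.0297] 0.029614899703146125
c [0.52055521 0.05710716] r 0.10444909281897534
c [0.52629492 0.05454784] r 0.10685156832837503
```

```bash
python3 -c "
from h import *
go((0.4725,-0.0142,0.16),90)"
```

```text
now [0.4009 0.0216 0.359 ] a 89.87 cmd x y z turn: [ 4.973 -0.891  1.795] -0.03 rows 6
```

Call:
{"op": "drive_tool", "data": {"commands": "-0.2 0.6 -0.3 0.6 0; -0.2 1.4 -0.6 1.2 0; -0.2 2.3 -0.9 1.8 0; -0.2 3.2 -0.9 1.8 0; -0.2 4.1 -0.9 1.8 0; -0.2 5 -0.9 1.8 0; -0.2 5 -0.9 1.8 0; -0.2 5 -0.9 1.8 0"}}

```text
t: 2.78
tool_pos: [0.4711, -0.0172, 0.1574]
tool_rot: [0.007, 1.576, -0.006]
contact_force: [-0.3, 0.2, 0.9]
opening: 0.0515
```

```bash
python3 -c "
from h import *
go((0.4725,-0.0142,0.071),90)
snap('wrist','w2',None,1.5)"
```

```text
now [ 0.4711 -0.0172  0.1574] a 89.52 cmd x y z turn: [2.16  0.073 0.047] -0.1 rows 3
```

View pics/w2.png

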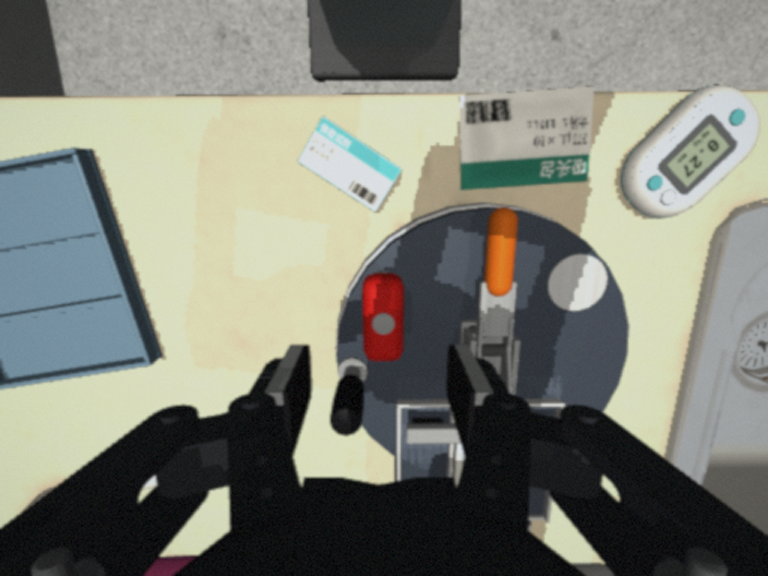

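```bash
cat >> h.py <<'E'
def blob(fn,c,lo,hi,ctr=(.5,0),rad=.25):
    P,m=mask(fn,c); Q=P[m]; Q=Q[(Q[:,2]>lo)&(Q[:,2]<hi)&(np.hypot(Q[:,0]-ctr[0],Q[:,1]-ctr[1])<rad)]
    xy=Q[:,:2].astype(np.float32)*1000; r=cv2.minAreaRect(xy); c0=xy.mean(0); w,V=np.linalg.eigh(np.cov((xy-c0).T))
    print(fn,c,len(Q),'mean',Q.mean(0).round(4),'z',Q[:,2].min().round(3),Q[:,2].max().round(4),'ax',np.degrees(np.arctan2(V[1,1],V[0,1])).round(1),'rect',np.round(r[0],1),np.round(r[1],1),round(r[2],1))
E
python3 -c "
from h import *
blob('w2','red',.09,.12);blob('w2','orange',.05,.09)
s=tri([('w2',255.5,215.5),('top0',165+301/3.6,90+421/3.6)]);print(s, tri([('w2',255.5,215.5),('w1',228.5,211.7)]))
o=ctrl.get_obs();print(o['tool_pos'],o['dq'].round(3))"
```

```text
w2 red 1205 mean [ 0.4715 -0.0146  0.099 ] z 0.09 0.1021 ax -179.8 rect [474.  -14.5] [20.7 46.7] 88.9
w2 orange 966 mean [0.4439 0.0558 0.0628] z 0.055 0.0665 ax 179.6 rect [445.2  56.7] [15.2 51.4] 89.4
[ 0.47108112 -0.01518091  0.11045994] [ 0.4791989  -0.0139735   0.08908389]
[ 0.4729911  -0.01735028  0.16030197] [ 0.009 -0.029 -0.055 -0.001 -0.009 -0.002]
```

Call:
{"op": "drive_tool", "data": {"commands": "-0.2 0.8 0.06 0 -0.1; -0.2 1.6 0.06 0 -0.1; -0.2 2.2 0.06 0 -0.1; -0.2 2.23 0.06 0 -0.1; -0.2 2.23 0.06 0 -0.1; -0.2 2.23 0.06 0 -0.1", "newtons": 40}}

```text
t: 3.33
tool_pos: [0.4754, -0.0148, 0.0737]
tool_rot: [-0.003, 1.565, 0.001]
contact_force: [0.6, 0.5, 0.2]
opening: 0.0509
```

```bash
python3 -c "
from h import *
go((0.4735,-0.0145,0.071),90);st()
snap('wrist','w3',None,1.5)
go((0.4735,-0.0145,0.071),90)
"
```

```text
now [ 0.4754 -0.0148  0.0737] a 90.13 cmd x y z turn: [ 0.067  0.007 -0.047] 0.03 rows 1
t 3.33 pos [ 0.4754 -0.0148  0.0737] open 0.0509 F [0.6 0.5 0.2]
[[0.006, -0.002, 1.0], [-0.001, 1.0, 0.002], [-1.0, -0.001, 0.006]] q [-0.188 -0.161  2.094 -0.     1.203 -1.761]
now [ 0.4755 -0.0148  0.0739] a 90.13 cmd x y z turn: [ 0.071  0.007 -0.051] 0.03 rows 1
```

View pics/w3.png

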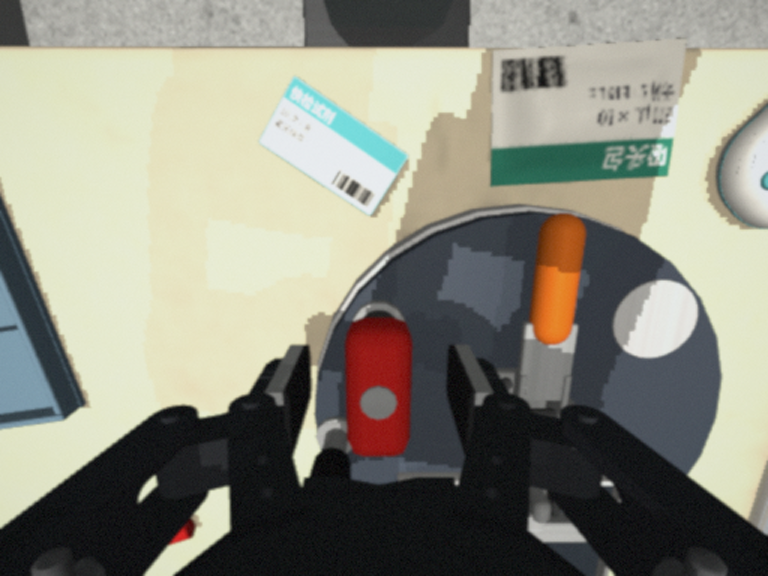

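Call:
{"op": "drive_tool", "data": {"commands": "0.2 0.05 0 0 0; 0.6 0.05 0 0 0; 0.6 0.05 0 0 0; 0.6 0.05 0 0 0; 0.6 0.05 0 0 0; 0.6 0.05 0 0 0", "newtons": 50}}

```text
t: 3.88
tool_pos: [0.4738, -0.0146, 0.0697]
tool_rot: [-0.003, 1.569, 0.001]
contact_force: [-1.3, -1.3, 6.2]
opening: 0.0212
```

Call:
{"op": "drive_tool", "data": {"commands": "0.6 -0.1 0 0 0; 0.6 -0.2 0 0 0; 0.6 -0.3 0 0 0; 0.6 -0.36 0 0 0; 0.6 -0.36 0 0 0; 0.6 -0.36 0 0 0"}}

```text
t: 4.38
tool_pos: [0.472, -0.0136, 0.0817]
tool_rot: [-0.001, 1.572, 0.003]
contact_force: [1.7, 3.3, -8.1]
opening: 0.0212
```

```bash
python3 -c "
from h import *
st()
snap('wrist','w4',None,1.5);snap('scene','s4',(165,140,355,300),4.2)
"
```

```text
t 4.38 pos [ 0.472  -0.0136  0.0817] open 0.0212 F [ 1.7  3.3 -8.1]
[[-0.002, -0.003, 1.0], [0.001, 1.0, 0.003], [-1.0, 0.001, -0.002]] q [-1.870e-01 -1.760e-01  2.092e+00  1.000e-03  1.227e+00 -1.761e+00]
```

View pics/s4.png

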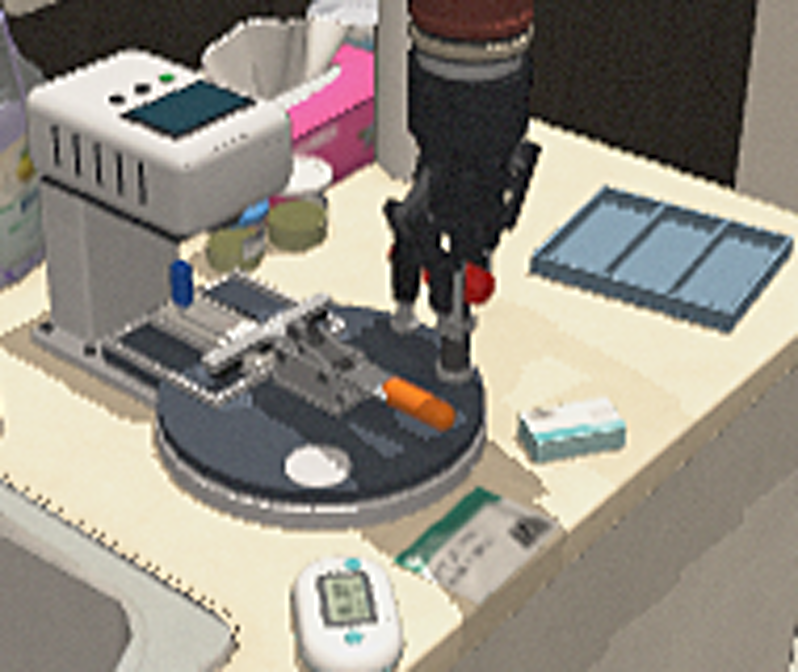

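Call:
{"op": "drive_tool", "data": {"commands": "0.6 -0.04 0 0 0; 0.6 -0.08 0 0 0; 0.6 -0.08 0 0 0; 0.6 -0.08 0 0 0"}}

```text
t: 4.82
tool_pos: [0.4725, -0.0139, 0.0855]
tool_rot: [-0.002, 1.572, 0.002]
contact_force: [1.2, 4.2, -9.1]
opening: 0.021
```

Call:
{"op": "drive_tool", "data": {"commands": "0.6 0 0 0 -1.2; 0.6 0 0 0 -2.4; 0.6 0 0 0 -3.6; 0.6 0 0 0 -4.8; 0.6 0 0 0 -6; 0.6 0 0 0 -7; 0.6 0 0 0 -7"}}

```text
t: 5.4
tool_pos: [0.4728, -0.015, 0.0856]
tool_rot: [-0.483, 1.517, 0.48]
contact_force: [0.7, 0.3, -9.7]
opening: 0.0212
```

```bash
python3 -c "
from h import *
o,_=st();print(o['wrist_torque'].round(2))
go((0.4735,-0.0145,0.0855),155)
"
```

```text
t 5.4 pos [ 0.4728 -0.015   0.0856] open 0.0212 F [ 0.7  0.3 -9.7]
[[-0.0, -0.577, 0.817], [-0.002, 0.817, 0.577], [-1.0, -0.002, -0.001]] q [-1.880e-01 -1.810e-01  2.089e+00 -2.000e-03  1.233e+00 -2.373e+00]
[ 0.08 -0.24 -0.01]
now [ 0.4728 -0.015   0.0856] a 125.23 cmd x y z turn: [ 0.003 -0.001  0.022] -5.95 rows 5
```

Call:
{"op": "drive_tool", "data": {"commands": "0.6 0 0 0 -1.2; 0.6 0 0 0 -2.4; 0.6 0 0 0 -3.6; 0.6 0 0 0 -4.8; 0.6 0 0 0 -5.8; 0.6 0 0 0 -5.8; 0.6 0 0 0 -5.8"}}

```text
t: 5.98
tool_pos: [0.4725, -0.0149, 0.0856]
tool_rot: [-0.869, 1.392, 0.867]
contact_force: [1.1, -1.2, -8.8]
opening: 0.021
```

```bash
python3 -c "
from h import *
o,_=st();print(o['wrist_torque'].round(2))
snap('scene','s5',(165,140,355,300),4.2)
"
```

```text
t 5.98 pos [ 0.4725 -0.0149  0.0856] open 0.021 F [ 1.1 -1.2 -8.8]
[[-0.001, -0.898, 0.439], [-0.002, 0.439, 0.898], [-1.0, 0.0, -0.002]] q [-1.880e-01 -1.810e-01  2.089e+00 -2.000e-03  1.234e+00 -2.874e+00]
[-0.25 -0.05 -0.02]
```

View pics/s5.png

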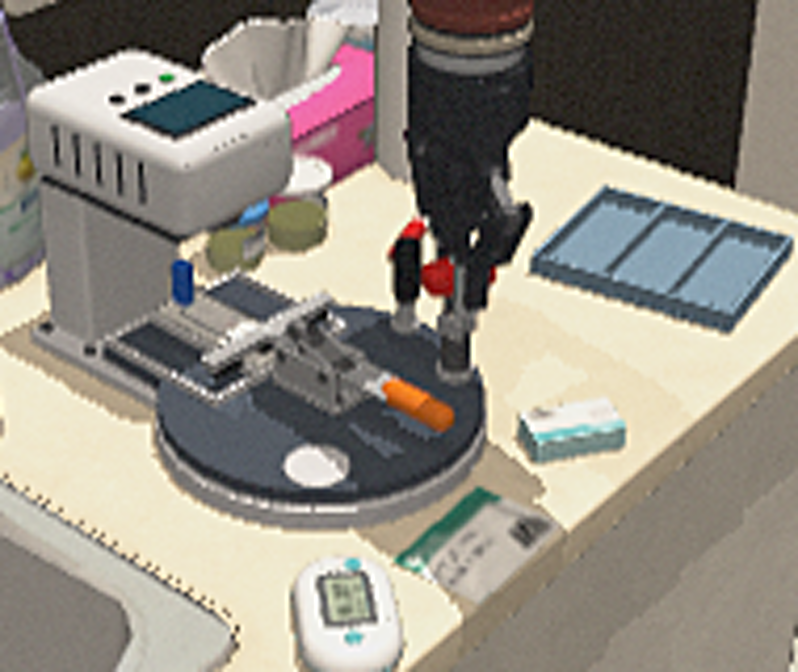

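Call:
{"op": "drive_tool", "data": {"commands": "0.6 0.04 0 0 0; 0.6 0.08 0 0 0; 0.6 0.08 0 0 0; 0.1 0.08 0 0 0; 0.1 0.08 0 0 0; 0.1 0.08 0 0 0; 0.1 0.08 0 0 0; 0.1 0.08 0 0 0"}}

```text
t: 6.7
tool_pos: [0.4737, -0.0141, 0.0836]
tool_rot: [-0.871, 1.388, 0.87]
contact_force: [-0.8, 0.4, 0.0]
opening: 0.0387
```

Call:
{"op": "drive_tool", "data": {"commands": "0.1 -0.6 0 0 0; 0.1 -1.4 0 0 0; 0.1 -2.2 0 0 0; 0.1 -2.4 0 0 0; 0.1 -2.4 0 0 0"}}

```text
t: 7.12
tool_pos: [0.4752, -0.0145, 0.1828]
tool_rot: [-0.874, 1.383, 0.866]
contact_force: [0.3, 0.2, -0.7]
opening: 0.0386
```

```bash
python3 -c "
from h import *
st()
snap('wrist','w6',None,1.5);snap('scene','s6',(165,140,355,300),4.2)
go((0.5345,-0.036,0.15),90)
"
```

```text
t 7.12 pos [ 0.4752 -0.0145  0.1828] open 0.0386 F [ 0.3  0.2 -0.7]
[[0.008, -0.9, 0.436], [-0.001, 0.436, 0.9], [-1.0, -0.008, 0.002]] q [-0.187 -0.29   2.008  0.     1.415 -2.878]
now [ 0.4727 -0.0141  0.1782] a 154.15 cmd x y z turn: [ 0.704 -1.63   0.18 ] 12.83 rows 9
```

View pics/s6.png

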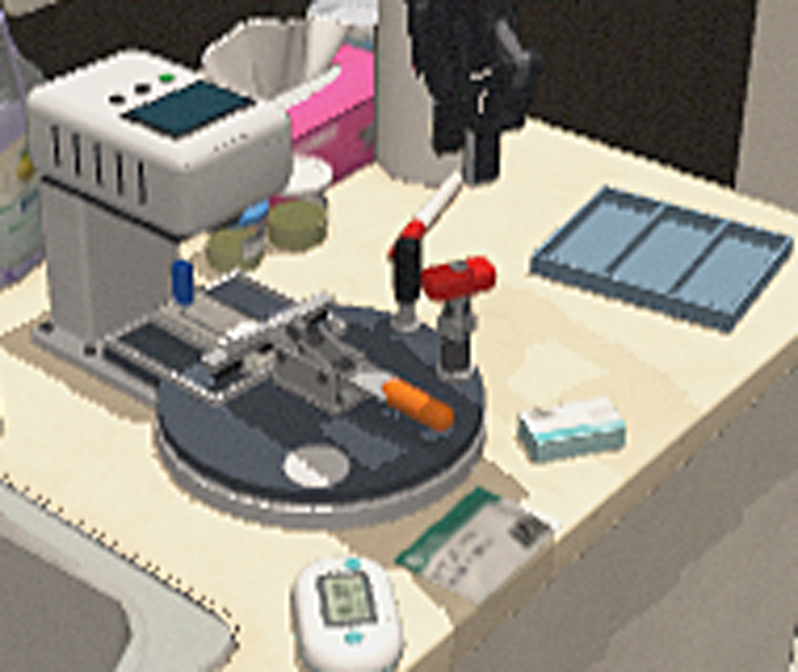

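View pics/w6.png

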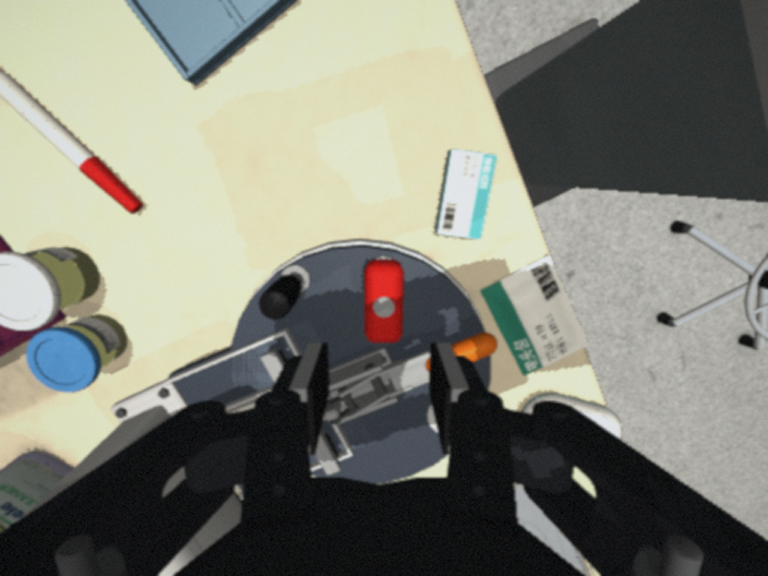

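```bash
python3 - <<'E'
from h import *
for fn in ['w1','w2','w6','top0']:
    P,im,ok=cloud(fn)
    for lo,hi in [(.09,.11),(.055,.09)]:
        m=ok&(P[...,2]>lo)&(P[...,2]<hi)&(np.hypot(P[...,0]-.5345,P[...,1]+.036)<.03); Q=P[m]
        if len(Q)>3: print(fn,lo,len(Q),np.median(Q,0).round(4),Q.min(0).round(4),Q.max(0).round(4))
blob('w6','red',.1,.13)
E
```

```text
w1 0.09 103 [ 0.5348 -0.0353  0.0965] [ 0.5273 -0.044   0.0903] [ 0.5448 -0.0272  0.0987]
w1 0.055 91 [ 0.5288 -0.0333  0.0756] [ 0.527  -0.0443  0.0553] [ 0.5372 -0.0264  0.0897]
w2 0.09 384 [ 0.5342 -0.0362  0.0965] [ 0.5271 -0.0456  0.0902] [ 0.5456 -0.027   0.0986]
w2 0.055 359 [ 0.5286 -0.0348  0.0755] [ 0.5261 -0.0459  0.055 ] [ 0.5368 -0.0266  0.09  ]
w6 0.09 357 [ 0.5316 -0.0374  0.0965] [ 0.5238 -0.0461  0.0902] [ 0.5417 -0.028   0.0992]
w6 0.055 225 [ 0.5253 -0.0405  0.0765] [ 0.5232 -0.0466  0.0551] [ 0.538  -0.0285  0.0899]
top0 0.09 37 [ 0.5361 -0.0364  0.0959] [ 0.5298 -0.0451  0.0905] [ 0.5447 -0.0277  0.099 ]
top0 0.055 16 [ 0.5295 -0.0371  0.0757] [ 0.5282 -0.0453  0.0566] [ 0.5347 -0.0282  0.0873]
w6 red 1123 mean [ 0.4712 -0.0156  0.1112] z 0.102 0.1144 ax 63.9 rect [472.  -13.7] [45.7 21.1] 63.6
```

Call:
{"op": "drive_tool", "data": {"commands": "0 0 -0.2 0.02 1.4; 0 0 -0.4 0.04 2.8; 0 0.1 -0.6 0.06 4.2; 0 0.2 -0.8 0.08 5.6; 0 0.3 -1 0.1 7; 0 0.3 -1.2 0.12 8.4; 0 0.3 -1.4 0.15 9.8; 0 0.3 -1.63 0.18 11.2"}}

```text
t: 7.88
tool_pos: [0.5332, -0.0358, 0.1632]
tool_rot: [-0.106, 1.573, 0.108]
contact_force: [0.2, -0.2, 0.2]
opening: 0.0426
```

```bash
python3 -c "
from h import *
go((0.536,-0.0363,0.15),90)
"
```

```text
now [ 0.5332 -0.0358  0.1632] a 97.79 cmd x y z turn: [ 0.331 -0.021  0.069] 1.56 rows 2
```

Call:
{"op": "drive_tool", "data": {"commands": "0 0.2 0 0.04 0.8; 0 0.3 -0.02 0.05 1.56; 0 0.3 -0.02 0.05 1.56; 0 0.3 -0.02 0.05 1.56"}}

```text
t: 8.22
tool_pos: [0.5353, -0.0363, 0.152]
tool_rot: [-0.005, 1.575, 0.007]
contact_force: [-0.3, 1.1, 0.2]
opening: 0.0431
```

```bash
python3 -c "
from h import *
snap('wrist','w7',None,1.5)
go((0.536,-0.0363,0.0593),90)
"
```

```text
now [ 0.5357 -0.0364  0.1528] a 90.44 cmd x y z turn: [2.339e+00 1.000e-03 1.300e-02] 0.09 rows 3
```

View pics/w7.png

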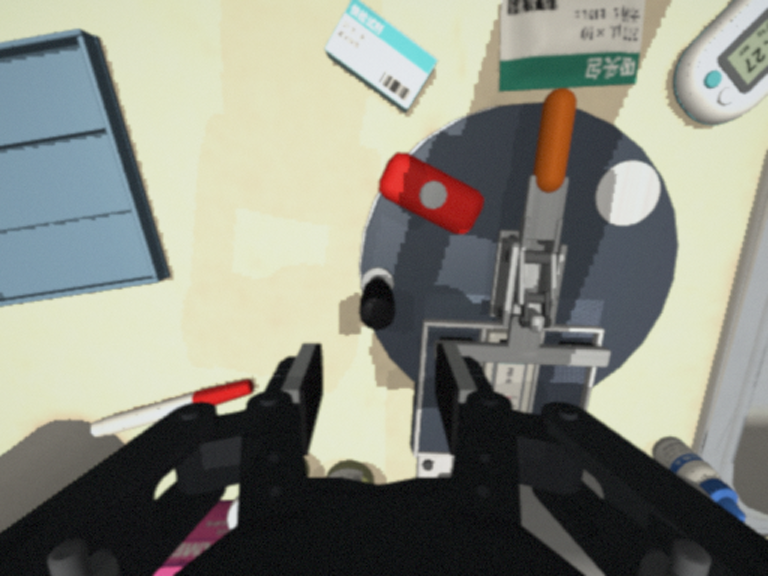

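Call:
{"op": "drive_tool", "data": {"commands": "0 0.8 0 0 0; 0 1.6 0 0 0; 0 2.3 0 0 0; 0 2.34 0 0 0; 0 2.34 0 0 0; 0.7 2.34 0 0 0; 0.7 2.34 0 0 0; 0.7 2.34 0 0 0", "newtons": 30}}

```text
t: 8.93
tool_pos: [0.5386, -0.0373, 0.0636]
tool_rot: [-0.006, 1.566, 0.004]
contact_force: [-0.9, -1.2, 2.4]
opening: 0.0185
```

Call:
{"op": "drive_tool", "data": {"commands": "0.7 0 0 0 0; 0.7 0 0 0 0"}}

```text
t: 9.1
tool_pos: [0.5386, -0.0373, 0.0636]
tool_rot: [-0.006, 1.566, 0.004]
contact_force: [-1.2, -1.4, 7.5]
opening: 0.0185
```

```bash
cat >> h.py <<'E'
def arc(A,dphis,turnwith=True,rel=(0.010,-0.094),phi0=0.0,z=None):
    """print rows in current tool axes for post at plate angle phi0+dphi (deg, ccw negative clockwise)"""
    o=ctrl.get_obs();Rm=R.from_rotvec(o['tool_rot']).as_matrix();p0=o['tool_pos']
    for f in dphis:
        t=np.radians(phi0+f);w=np.array([A[0]+rel[0]*np.cos(t)-rel[1]*np.sin(t),A[1]+rel[0]*np.sin(t)+rel[1]*np.cos(t),p0[2] if z is None else z])
        print(f,np.round(Rm.T@(w-p0)/.04,3),round(-f/5 if turnwith else 0,2),w.round(4))
E
python3 -c "
from h import *
st()
arc((.5255,.0576),[0,-5,-10,-15,-20,-25,-30,-35])
"
```

```text
t 9.1 pos [ 0.5386 -0.0373  0.0636] open 0.0185 F [-1.2 -1.4  7.5]
[[0.004, -0.006, 1.0], [-0.001, 1.0, 0.006], [-1.0, -0.001, 0.004]] q [-2.070e-01  1.500e-02  1.948e+00 -1.000e-03  1.175e+00 -1.783e+00]
0 [-0.     0.023 -0.078] 0.0 [ 0.5355 -0.0364  0.0636]
-5 [-0.001  0.011 -0.284] 1.0 [ 0.5273 -0.0369  0.0636]
-10 [-0.002  0.017 -0.49 ] 2.0 [ 0.519  -0.0367  0.0636]
-15 [-0.003  0.042 -0.694] 3.0 [ 0.5108 -0.0358  0.0636]
-20 [-0.004  0.084 -0.896] 4.0 [ 0.5027 -0.0342  0.0636]
-25 [-0.005  0.143 -1.094] 5.0 [ 0.4948 -0.0318  0.0636]
-30 [-0.006  0.22  -1.285] 6.0 [ 0.4872 -0.0288  0.0636]
-35 [-0.007  0.313 -1.469] 7.0 [ 0.4798 -0.0251  0.0636]
```

```bash
python3 -c "
from h import *
arc((.5255,.0576),[0,-5,-10,-15,-20,-25,-30,-35],rel=(.0131,-.0949))
"
```

```text
0 [-0. -0. -0.] 0.0 [ 0.5386 -0.0373  0.0636]
-5 [-0.001 -0.019 -0.208] 1.0 [ 0.5303 -0.0381  0.0636]
-10 [-0.002 -0.019 -0.417] 2.0 [ 0.5219 -0.0381  0.0636]
-15 [-0.003 -0.    -0.626] 3.0 [ 0.5136 -0.0375  0.0636]
-20 [-0.004  0.036 -0.831] 4.0 [ 0.5054 -0.0361  0.0636]
-25 [-0.005  0.09  -1.033] 5.0 [ 0.4973 -0.0339  0.0636]
-30 [-0.006  0.161 -1.229] 6.0 [ 0.4894 -0.0311  0.0636]
-35 [-0.007  0.249 -1.419] 7.0 [ 0.4818 -0.0277  0.0636]
```

Call:
{"op": "drive_tool", "data": {"commands": "0.7 0 -0.02 -0.21 1; 0.7 0 -0.02 -0.42 2; 0.7 0 0 -0.63 3; 0.7 0 0.04 -0.83 4; 0.7 0 0.09 -1.03 5; 0.7 0 0.16 -1.23 6; 0.7 0 0.25 -1.42 7; 0.7 0 0.25 -1.42 7"}}

```text
t: 9.77
tool_pos: [0.4816, -0.0256, 0.0636]
tool_rot: [0.479, 1.513, -0.473]
contact_force: [3.6, 3.8, 3.8]
opening: 0.0188
```

```bash
python3 -c "
from h import *
o,_=st()
d=o['tool_pos'][:2]-[.5255,.0576];print(np.hypot(*d),np.degrees(np.arctan2(d[1],d[0])))
arc((.5255,.0576),[0,-5,-10,-15,-20,-25,-30],rel=(.0131,-.0949),phi0=-35)
snap('wrist','w8',None,1.5)
"
```

```text
t 9.77 pos [ 0.4816 -0.0256  0.0636] open 0.0188 F [3.6 3.8 3.8]
[[0.006, 0.571, 0.821], [0.002, 0.821, -0.571], [-1.0, 0.005, 0.004]] q [-0.21  -0.128  2.084  0.004  1.18  -1.174]
0.09407743401933205 -117.83673505704611
0 [-0.    -0.039  0.034] 0.0 [ 0.4818 -0.0277  0.0636]
-5 [-0.001 -0.058 -0.174] 1.0 [ 0.4745 -0.0235  0.0636]
-10 [-0.002 -0.059 -0.383] 2.0 [ 0.4677 -0.0188  0.0636]
-15 [-0.002 -0.041 -0.591] 3.0 [ 0.4612 -0.0134  0.0636]
-20 [-0.003 -0.006 -0.797] 4.0 [ 0.4553 -0.0076  0.0636]
-25 [-0.003  0.048 -0.999] 5.0 [ 0.4499 -0.0012  0.0636]
-30 [-0.004  0.118 -1.196] 6.0 [0.445  0.0056 0.0636]
```

View pics/w8.png

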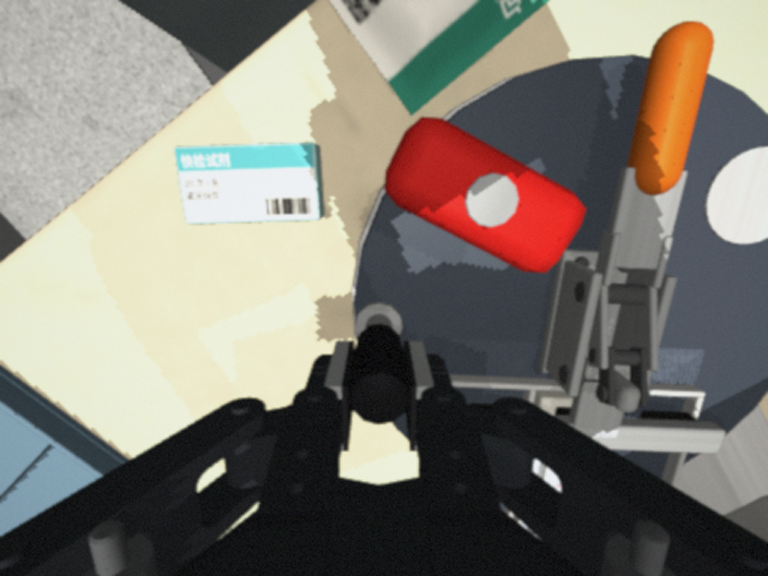

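Call:
{"op": "drive_tool", "data": {"commands": "0.7 0 -0.02 -0.21 1; 0.7 0 -0.02 -0.42 2; 0.7 0 0 -0.63 3; 0.7 0 0.04 -0.83 4; 0.7 0 0.09 -1.03 5; 0.7 0 0.16 -1.23 6; 0.7 0 0.25 -1.42 7; 0.7 0 0.25 -1.42 7"}}

```text
t: 10.48
tool_pos: [0.4428, 0.0158, 0.0636]
tool_rot: [0.953, 1.348, -0.937]
contact_force: [12.7, 6.3, -2.8]
opening: 0.0187
```

```bash
python3 -c "
from h import *
o,_=st()
d=o['tool_pos'][:2]-[.5255,.0576];print(np.hypot(*d),np.degrees(np.arctan2(d[1],d[0])))
arc((.5255,.0576),[0,-5,-10,-15,-20],rel=(.0131,-.0949),phi0=-70)
"
```

```text
t 10.48 pos [0.4428 0.0158 0.0636] open 0.0187 F [12.7  6.3 -2.8]
[[0.012, 0.939, 0.345], [0.004, 0.345, -0.939], [-1.0, 0.013, 0.001]] q [-0.136 -0.239  2.179  0.006  1.19  -0.49 ]
0.09264254064063616 -153.18885128127505
0 [-0.001 -0.073  0.053] 0.0 [0.4408 0.0128 0.0636]
-5 [-0.001 -0.092 -0.155] 1.0 [0.4372 0.0204 0.0636]
-10 [-0.001 -0.092 -0.364] 2.0 [0.4343 0.0282 0.0636]
-15 [-0.001 -0.075 -0.573] 3.0 [0.4321 0.0363 0.0636]
-20 [-0.001 -0.039 -0.778] 4.0 [0.4306 0.0445 0.0636]
```

Call:
{"op": "drive_tool", "data": {"commands": "0.7 0 0.02 -0.21 1; 0.7 0 0.04 -0.42 2; 0.7 0 0.06 -0.63 3; 0.7 0 0.09 -0.8 3.8; 0.7 0 0.09 -0.8 3.8; 0.7 0 0.09 -0.8 3.8"}}

```text
t: 10.98
tool_pos: [0.4341, 0.0454, 0.0636]
tool_rot: [1.196, 1.215, -1.186]
contact_force: [4.8, 0.6, 2.6]
opening: 0.0187
```

```bash
python3 -c "
from h import *
o,_=st()
d=o['tool_pos'][:2]-[.5255,.0576];print(np.hypot(*d),np.degrees(np.arctan2(d[1],d[0])))
snap('top','t9',(165,90,385,255),3.6); snap('wrist','w9',None,1.5)
"
```

```text
t 10.98 pos [0.4341 0.0454 0.0636] open 0.0187 F [4.8 0.6 2.6]
[[0.008, 1.0, 0.024], [0.001, 0.024, -1.0], [-1.0, 0.008, -0.0]] q [-6.700e-02 -2.550e-01  2.191e+00  1.000e-03  1.197e+00 -9.200e-02]
0.09220652338997999 -172.3658685366696
```

View pics/t9.png

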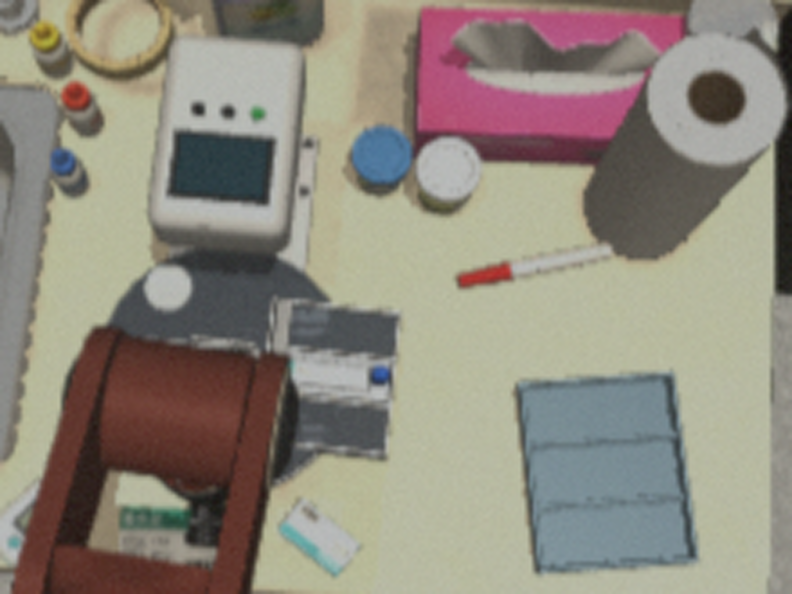

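View pics/w9.png

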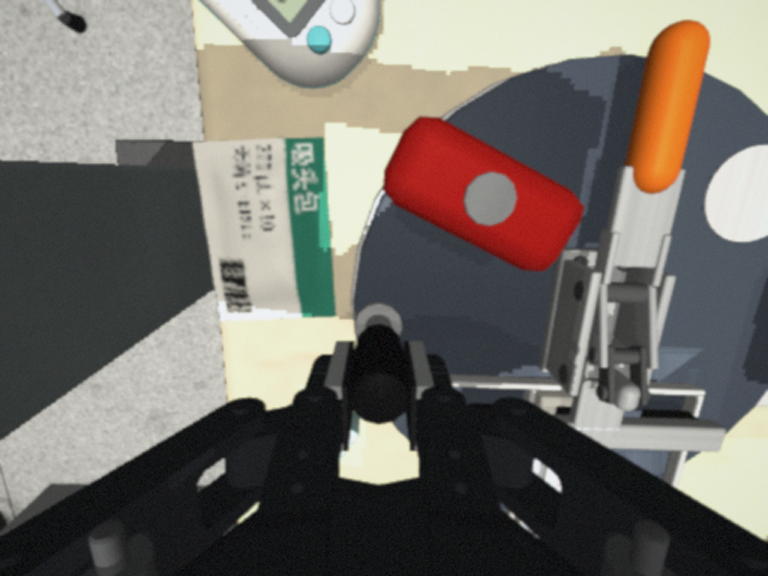

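```bash
python3 -c "
from h import *
blob('w9','orange',.05,.09);blob('w8','orange',.05,.09);blob('w9','red',.1,.13);blob('w9','red',.09,.13)
blob('w2','orange',.05,.09);blob('w7','orange',.05,.09)
P,m=mask('t9','orange')
"
```

```text
w9 orange 3875 mean [0.5253 0.1396 0.0622] z 0.053 0.0667 ax 89.6 rect [527.1 138.5] [52.2 15.5] 87.9
w8 orange 3913 mean [0.46   0.1052 0.0622] z 0.053 0.0664 ax 143.1 rect [462.1 105.9] [15.6 52.3] 52.3
w9 red 6701 mean [0.4543 0.1119 0.1115] z 0.106 0.1145 ax 154.7 rect [455.5 111.3] [21.7 46. ] 65.1
w9 red 6701 mean [0.4543 0.1119 0.1115] z 0.106 0.1145 ax 154.7 rect [455.5 111.3] [21.7 46. ] 65.1
w2 orange 966 mean [0.4439 0.0558 0.0628] z 0.055 0.0665 ax 179.6 rect [445.2  56.7] [15.2 51.4] 89.4
w7 orange 1280 mean [0.4452 0.0582 0.0627] z 0.055 0.0662 ax 178.6 rect [445.6  59.3] [15.3 51.6] 87.9
```

Call:
{"op": "drive_tool", "data": {"commands": "0.1 0 0 0 0; 0.1 0 0 0 0; 0.1 0 0 0 0; 0.1 -0.8 0 0 0; 0.1 -1.6 0 0 0; 0.1 -2.4 0 0 0; 0.1 -2.4 0 0 0; 0.1 -2.4 0 0 0"}}

```text
t: 11.75
tool_pos: [0.4324, 0.0447, 0.1592]
tool_rot: [1.194, 1.217, -1.189]
contact_force: [0.3, 0.7, -1.2]
opening: 0.0392
```

```bash
python3 -c "
from h import *
snap('wrist','w10',None,1.5)
blob('w10','orange',.05,.09);blob('w10','red',.1,.13)
go((0.455,0.1115,0.16),64.7)
"
```

```text
w10 orange 1197 mean [0.5263 0.1392 0.0627] z 0.055 0.0666 ax 89.6 rect [527.5 138.7] [51.2 15.2] 89.1
w10 red 1721 mean [0.4552 0.1114 0.1114] z 0.106 0.1143 ax 154.8 rect [455.9 111.1] [21.3 45.9] 64.8
now [0.4311 0.0448 0.1572] a 1.34 cmd x y z turn: [-0.071  0.636 -1.653] -12.67 rows 9
```

View pics/w10.png

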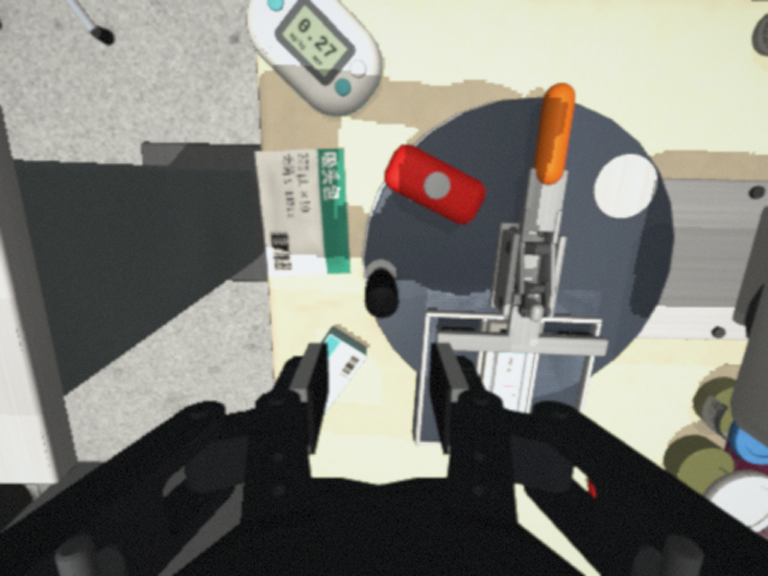

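Call:
{"op": "drive_tool", "data": {"commands": "0 0 0.1 -0.2 -1.4; 0 0 0.2 -0.4 -2.8; 0 0 0.3 -0.6 -4.2; 0 0 0.4 -0.8 -5.6; 0 0 0.5 -1 -7; 0 0 0.6 -1.2 -8.4; 0 0 0.64 -1.4 -9.8; 0 0 0.65 -1.65 -11.2"}}

```text
t: 12.47
tool_pos: [0.4542, 0.1115, 0.1543]
tool_rot: [0.441, 1.529, -0.444]
contact_force: [0.4, -0.2, 0.4]
opening: 0.0427
```

```bash
python3 -c "
from h import *
go((0.4559,0.1112,0.0835),64.7)
"
```

```text
now [0.4542 0.1115 0.1543] a 57.67 cmd x y z turn: [1.77  0.022 0.047] -1.41 rows 2
```

Call:
{"op": "drive_tool", "data": {"commands": "0 0 0.02 0.04 -1.4; 0 0 0.02 0.04 -1.45; 0 0.8 0.02 0.04 -1.45; 0 1.6 0.02 0.04 -1.45; 0 1.76 0.02 0.04 -1.45; 0 1.76 0.02 0.04 -1.45; 0 1.76 0.02 0.04 -1.45", "newtons": 50}}

```text
t: 13.05
tool_pos: [0.4568, 0.111, 0.0863]
tool_rot: [0.349, 1.544, -0.349]
contact_force: [0.8, 0.4, 0.0]
opening: 0.0424
```

```bash
python3 -c "
from h import *
go((0.4559,0.1112,0.0835),64.7)
snap('wrist','w11',None,1.5)
"
```

```text
now [0.4568 0.111  0.0863] a 64.51 cmd x y z turn: [ 0.069 -0.006 -0.023] -0.04 rows 1
```

View pics/w11.png

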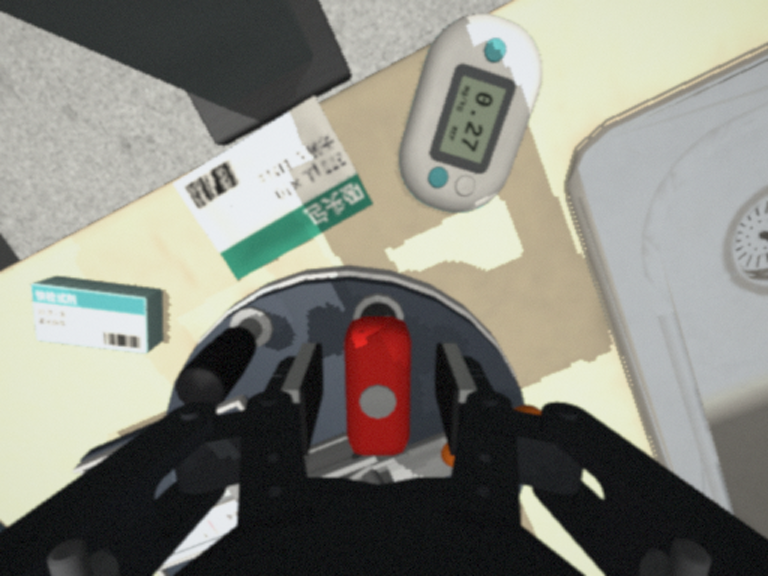

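Call:
{"op": "drive_tool", "data": {"commands": "0.6 0.05 0 0 0; 0.6 0.05 0 0 0; 0.6 0.05 0 0 0; 0.6 0.05 0 0 0; 0.6 0.05 0 0 0; 0.6 0.0 0 0 0; 0.6 -0.05 0 0 0; 0.6 -0.05 0 0 0"}}

```text
t: 13.77
tool_pos: [0.4577, 0.1105, 0.0876]
tool_rot: [0.347, 1.54, -0.348]
contact_force: [6.0, -3.4, -9.1]
opening: 0.021
```

Call:
{"op": "drive_tool", "data": {"commands": "0.6 0 0 0 1.2; 0.6 0 0 0 2.4; 0.6 0 0 0 3.6; 0.6 0 0 0 4.8; 0.6 0 0 0 6; 0.6 0 0 0 7.2; 0.6 0 0 0 8.4; 0.6 0 0 0 9.6"}}

```text
t: 14.43
tool_pos: [0.4574, 0.1099, 0.087]
tool_rot: [0.995, 1.328, -0.998]
contact_force: [5.4, -5.2, -7.9]
opening: 0.0212
```

Call:
{"op": "drive_tool", "data": {"commands": "0.6 0 0 0 1; 0.6 0 0 0 2; 0.6 0 0 0 2.8; 0.6 0 0 0 3.3; 0.6 0 0 0 3.3; 0.6 0 0 0 3.3"}}

```text
t: 14.93
tool_pos: [0.4572, 0.1098, 0.0869]
tool_rot: [1.206, 1.207, -1.209]
contact_force: [5.1, -5.1, -9.0]
opening: 0.0213
```

```bash
python3 -c "
from h import *
o,_=st();print(o['wrist_torque'].round(2))
go((0.4559,0.1112,0.0835),0)
"
```

```text
t 14.93 pos [0.4572 0.1098 0.0869] open 0.0213 F [ 5.1 -5.1 -9. ]
[[0.001, 1.0, 0.002], [-0.003, 0.002, -1.0], [-1.0, 0.001, 0.003]] q [ 0.079 -0.19   2.095 -0.004  1.236  0.079]
[-0.87 -1.28 -0.03]
now [0.4572 0.1098 0.0869] a 0.09 cmd x y z turn: [ 0.084 -0.032 -0.035] 0.02 rows 1
```

Call:
{"op": "drive_tool", "data": {"commands": "0.6 0.05 0 0 0; 0.6 0.1 0 0 0; 0.6 0.15 0 0 0; 0.6 0.2 0 0 0; 0.6 0.2 0 0 0; 0.6 0.2 0 0 0"}}

```text
t: 15.43
tool_pos: [0.4573, 0.1098, 0.0791]
tool_rot: [1.206, 1.207, -1.209]
contact_force: [4.5, -5.4, -7.3]
opening: 0.021
```

Call:
{"op": "drive_tool", "data": {"commands": "0.6 0.05 0 0 0; 0.6 0.1 0 0 0; 0.6 0.15 0 0 0; 0.6 0.15 0 0 0; 0.6 0.15 0 0 0"}}

```text
t: 15.85
tool_pos: [0.4575, 0.11, 0.0741]
tool_rot: [1.206, 1.207, -1.209]
contact_force: [3.0, -4.9, -3.1]
opening: 0.0213
```

Call:
{"op": "drive_tool", "data": {"commands": "0.6 0.06 0 0 0; 0.6 0.06 0 0 0; 0 0.06 0 0 0; 0 0.06 0 0 0; 0 0.06 0 0 0; 0 0.06 0 0 0"}}

```text
t: 16.35
tool_pos: [0.4567, 0.1114, 0.0716]
tool_rot: [1.208, 1.211, -1.209]
contact_force: [0.9, 0.7, 0.3]
opening: 0.0427
```

Call:
{"op": "drive_tool", "data": {"commands": "0 -0.8 0 0 0; 0 -1.6 0 0 0; 0 -2.2 0 0 0; 0 -2.2 0 0 0; 0 -2.2 0 0 0"}}

```text
t: 16.77
tool_pos: [0.4583, 0.1115, 0.1618]
tool_rot: [1.21, 1.208, -1.205]
contact_force: [-1.0, 0.4, -1.4]
opening: 0.0425
```

```bash
python3 -c "
from h import *
st()
snap('wrist','w12',None,1.5);snap('scene','s12',(165,140,355,300),4.2)
blob('w12','red',.07,.13);blob('w12','orange',.05,.13)
"
```

```text
t 16.77 pos [0.4583 0.1115 0.1618] open 0.0425 F [-1.   0.4 -1.4]
[[0.003, 1.0, 0.002], [0.0, 0.002, -1.0], [-1.0, 0.003, -0.0]] q [ 0.08  -0.278  2.034  0.     1.381  0.079]
w12 red 1168 mean [0.456  0.1145 0.0989] z 0.089 0.102 ax 89.7 rect [455.9 112. ] [20.4 46.4] 0.7
w12 orange 931 mean [0.5268 0.1406 0.0629] z 0.056 0.0664 ax 89.2 rect [527.7 139.4] [51.3 15.3] 89.3
```

View pics/s12.png

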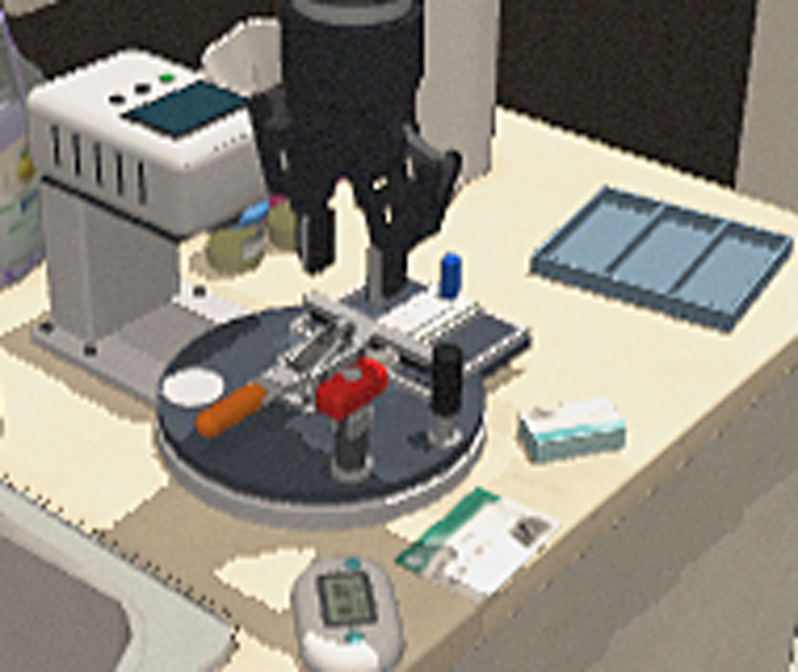

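View pics/w12.png

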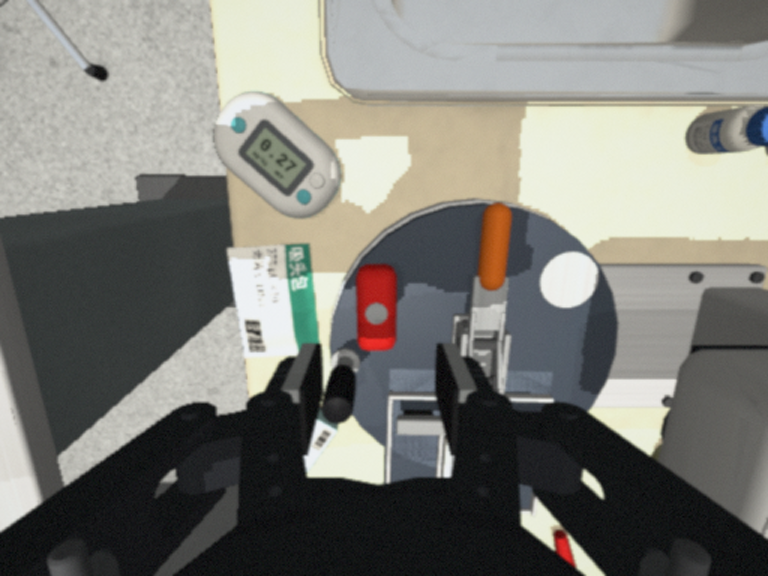

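```bash
python3 -c "
from h import *
go((0.5277,0.147,0.14),0)
"
```

```text
now [0.4564 0.1112 0.1588] a 0.1 cmd x y z turn: [ 0.466  1.785 -0.891] 0.02 rows 2
```

Call:
{"op": "drive_tool", "data": {"commands": "0 0 0.8 -0.4 0; 0 0.2 1.75 -0.89 0; 0 0.45 1.75 -0.89 0; 0 0.45 1.75 -0.89 0; 0 0.45 1.75 -0.89 0", "newtons": 25}}

```text
t: 17.28
tool_pos: [0.5252, 0.1467, 0.1391]
tool_rot: [1.204, 1.214, -1.213]
contact_force: [-0.6, -0.8, 0.9]
opening: 0.0426
```

```bash
python3 -c "
from h import *
snap('wrist','w13',None,1.5)
blob('w13','orange',.045,.13)
go((0.5277,0.147,0.0385),0)
"
```

```text
w13 orange 957 mean [0.5285 0.142  0.063 ] z 0.057 0.0666 ax 88.7 rect [528.6 140.6] [50.5 15.7] 89.9
now [0.5257 0.1466 0.1406] a 0.09 cmd x y z turn: [ 2.552  0.058 -0.011] 0.02 rows 3
```

View pics/w13.png

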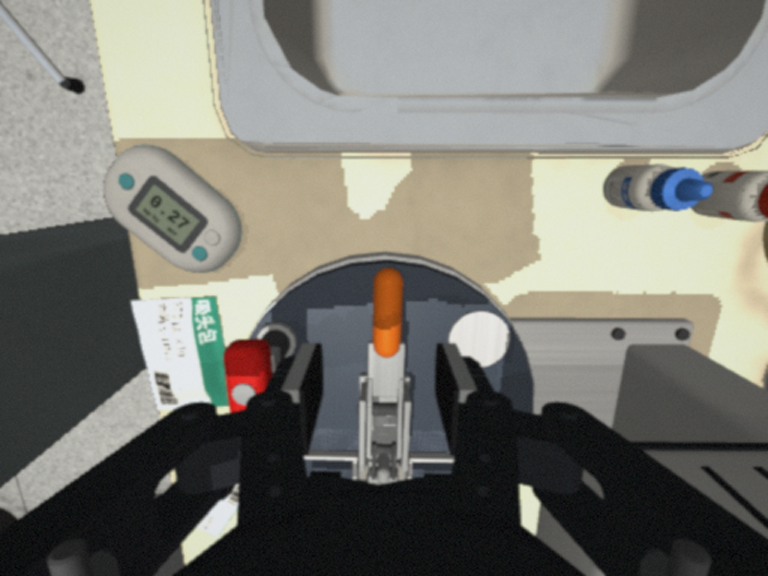

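Call:
{"op": "drive_tool", "data": {"commands": "0 0.8 0.06 0 0; 0 1.6 0.06 0 0; 0 2.4 0.06 0 0; 0 2.58 0.06 0 0; 0 2.58 0.06 0 0; 0.7 2.58 0.06 0 0; 0.7 2.58 0.06 0 0; 0.7 2.58 0.06 0 0"}}

```text
t: 18.0
tool_pos: [0.5302, 0.1471, 0.0418]
tool_rot: [1.209, 1.209, -1.207]
contact_force: [-5.9, -0.5, 4.7]
opening: 0.0158
```

Call:
{"op": "drive_tool", "data": {"commands": "0.7 0 0 0 0; 0.7 0 0 0 0"}}

```text
t: 18.17
tool_pos: [0.5302, 0.1471, 0.0418]
tool_rot: [1.209, 1.209, -1.207]
contact_force: [-5.1, -1.1, 4.7]
opening: 0.0162
```

```bash
python3 - <<'E'
from h import *
st()
o=ctrl.get_obs()
y0,z0=.148,.056
for th in [.1,.2,.3,.4,.5,.6,.7,.8,.9,1.0,1.1]:
    y=.074+.074*np.cos(th);z=.054+.074*np.sin(th)
    print(th,'x',round(-(z-z0)/.04,3),'z',round(-(y-y0)/.04,3))
E
```

```text
t 18.17 pos [0.5302 0.1471 0.0418] open 0.0162 F [-5.1 -1.1  4.7]
[[0.001, 1.0, 0.001], [0.0, 0.001, -1.0], [-1.0, 0.001, -0.0]] q [0.135 0.073 1.93  0.    1.138 0.134]
0.1 x -0.135 z 0.009
0.2 x -0.318 z 0.037
0.3 x -0.497 z 0.083
0.4 x -0.67 z 0.146
0.5 x -0.837 z 0.226
0.6 x -0.995 z 0.323
0.7 x -1.142 z 0.435
0.8 x -1.277 z 0.561
0.9 x -1.399 z 0.7
1.0 x -1.507 z 0.85
1.1 x -1.599 z 1.011
```

Call:
{"op": "drive_tool", "data": {"commands": "0.7 -0.07 -0.04 0 0; 0.7 -0.14 -0.04 0.01 0; 0.7 -0.32 -0.04 0.04 0; 0.7 -0.5 -0.04 0.08 0; 0.7 -0.67 -0.04 0.15 0; 0.7 -0.84 -0.04 0.23 0; 0.7 -0.84 -0.04 0.23 0", "newtons": 30}}

```text
t: 18.75
tool_pos: [0.5282, 0.1369, 0.0739]
tool_rot: [1.208, 1.209, -1.209]
contact_force: [-0.1, -1.0, -3.5]
opening: 0.0156
```

```bash
python3 -c "
from h import *
st()
snap('scene','s14',(165,140,355,300),4.2);snap('wrist','w14',None,1.5)
"
```

```text
t 18.75 pos [0.5282 0.1369 0.0739] open 0.0156 F [-0.1 -1.  -3.5]
[[0.0, 1.0, 0.001], [-0.001, 0.001, -1.0], [-1.0, 0.0, 0.001]] q [ 1.180e-01  1.700e-02  1.926e+00 -1.000e-03  1.198e+00  1.170e-01]
```

View pics/s14.png

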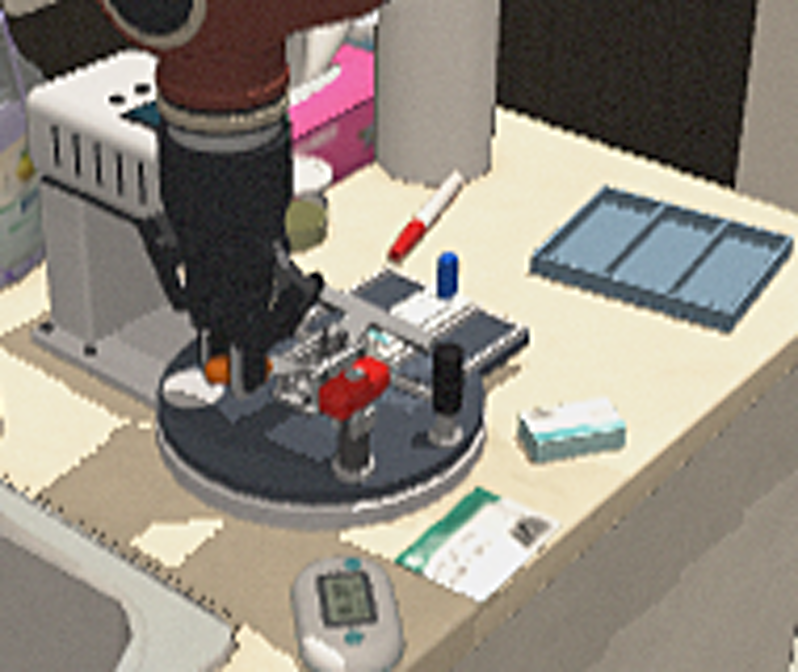

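View pics/w14.png

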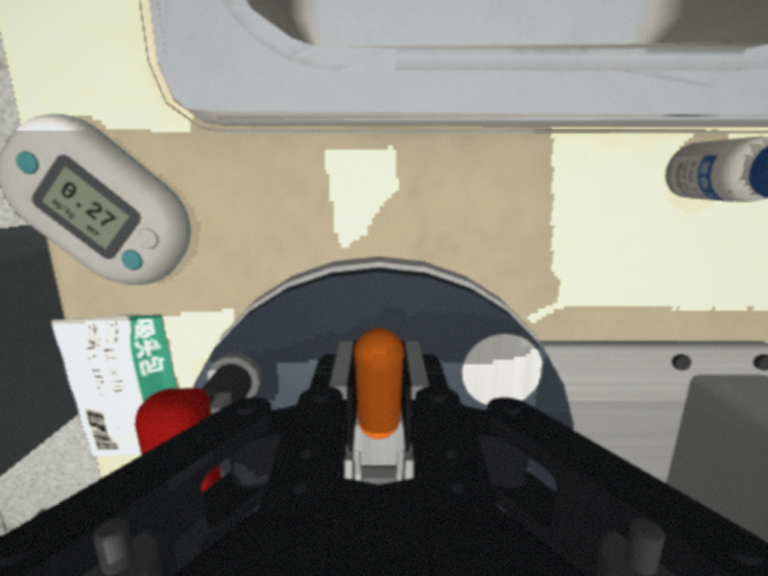

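Call:
{"op": "drive_tool", "data": {"commands": "0.7 -0.16 0 0.1 0; 0.7 -0.3 0 0.21 0; 0.7 -0.44 0 0.33 0; 0.7 -0.56 0 0.47 0; 0.7 -0.67 0 0.62 0; 0.7 -0.76 0 0.78 0; 0.7 -0.76 0 0.78 0"}}

```text
t: 19.43
tool_pos: [0.5281, 0.1053, 0.104]
tool_rot: [1.208, 1.209, -1.209]
contact_force: [-3.2, 0.5, -1.1]
opening: 0.0156
```

```bash
python3 -c "
from h import *
st()
snap('scene','s15',(165,140,355,300),4.2);snap('wrist','w15',None,1.5)
"
```

```text
t 19.43 pos [0.5281 0.1053 0.104 ] open 0.0156 F [-3.2  0.5 -1.1]
[[-0.0, 1.0, 0.001], [-0.001, 0.001, -1.0], [-1.0, -0.0, 0.001]] q [ 5.900e-02 -3.900e-02  1.926e+00 -1.000e-03  1.255e+00  5.900e-02]
```

View pics/s15.png

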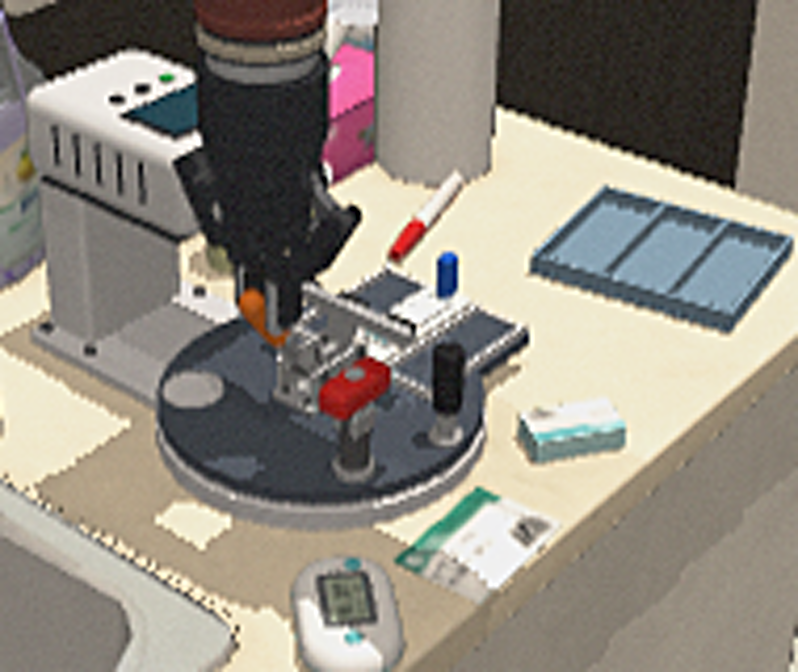

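View pics/w15.png

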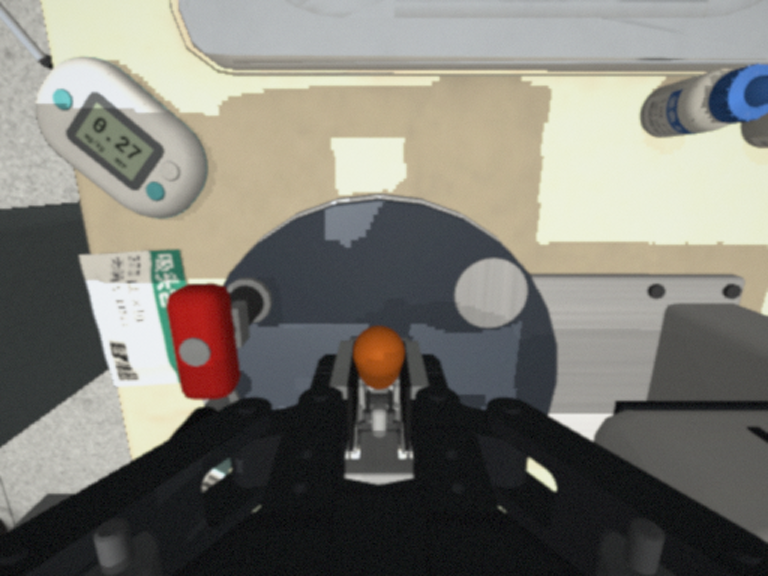

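Call:
{"op": "drive_tool", "data": {"commands": "0.7 -0.03 0 0.08 0; 0.7 -0.05 0 0.16 0; 0.7 -0.07 0 0.24 0; 0.7 -0.07 0 0.24 0"}}

```text
t: 19.87
tool_pos: [0.5284, 0.0975, 0.1068]
tool_rot: [1.209, 1.211, -1.207]
contact_force: [-2.7, 2.9, 1.7]
opening: 0.0153
```

```bash
python3 -c "
from h import *
st()
snap('scene','s16',(165,140,355,300),4.2)
"
```

```text
t 19.87 pos [0.5284 0.0975 0.1068] open 0.0153 F [-2.7  2.9  1.7]
[[0.001, 1.0, 0.002], [0.002, 0.002, -1.0], [-1.0, 0.001, -0.002]] q [ 0.043 -0.046  1.927  0.002  1.259  0.041]
```

View pics/s16.png

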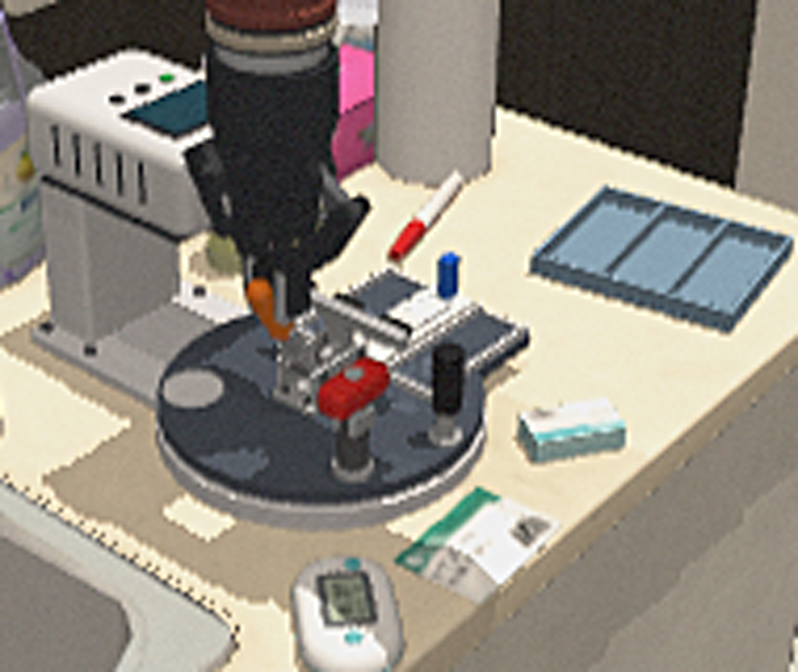

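Call:
{"op": "drive_tool", "data": {"commands": "0.7 -0.01 0 0.08 0; 0.7 -0.02 0 0.16 0; 0.7 -0.02 0 0.22 0; 0.7 -0.02 0 0.22 0"}}

```text
t: 20.25
tool_pos: [0.5289, 0.0899, 0.1087]
tool_rot: [1.212, 1.212, -1.205]
contact_force: [-5.7, 6.7, 6.1]
opening: 0.0156
```

Call:
{"op": "drive_tool", "data": {"commands": "0.7 0 0 -0.05 0; 0.1 0 0 -0.05 0; 0.1 0 0 -0.05 0; 0.1 0 0 -0.05 0; 0.1 -0.8 0 -0.05 0; 0.1 -1.6 0 -0.05 0; 0.1 -2.2 0 -0.05 0; 0.1 -2.2 0 -0.05 0"}}

```text
t: 20.92
tool_pos: [0.532, 0.0898, 0.2016]
tool_rot: [1.214, 1.201, -1.199]
contact_force: [-0.5, -0.5, 1.0]
opening: 0.0382
```

```bash
python3 -c "
from h import *
st()
snap('scene','s17',(165,140,355,300),4.2);snap('wrist','w17',None,1.5)
"
```

```text
t 20.92 pos [0.532  0.0898 0.2016] open 0.0382 F [-0.5 -0.5  1. ]
[[0.012, 1.0, 0.001], [-0.0, 0.001, -1.0], [-1.0, 0.012, 0.0]] q [ 3.00e-02 -1.41e-01  1.85e+00 -1.00e-03  1.42e+00  2.80e-02]
```

View pics/s17.png

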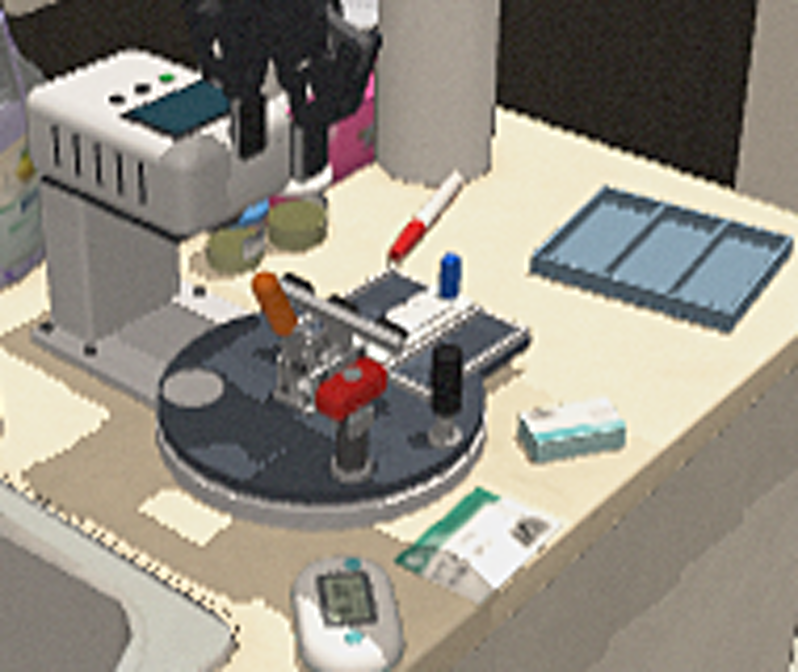

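View pics/w17.png

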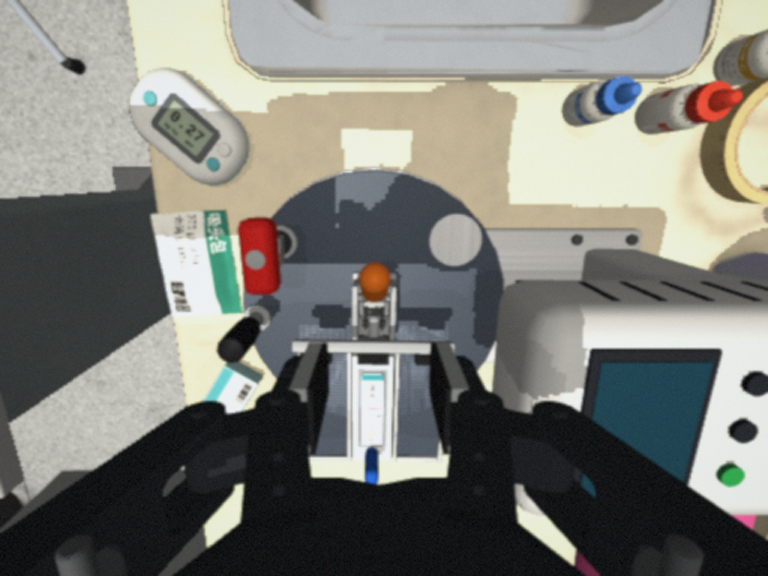

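```bash
python3 - <<'E'
from h import *
for fn in ['w17','s17']:
    P,m=mask(fn,'orange');Q=P[m];Q=Q[(np.hypot(Q[:,0]-.53,Q[:,1]-.1)<.05)&(Q[:,2]>.06)]
    print(fn,len(Q),Q.mean(0).round(4),Q.min(0).round(4),Q.max(0).round(4))
    u,s,vt=np.linalg.svd(Q-Q.mean(0),full_matrices=False);print(vt[0].round(3),'angle',np.arctan2(abs(vt[0][2]),np.hypot(*vt[0][:2])))
    P,im,ok=cloud(fn)
    for xx in [(.48,.515),(.54,.58)]:
        m=ok&(P[...,0]>xx[0])&(P[...,0]<xx[1])&(P[...,1]>.02)&(P[...,1]<.12)&(P[...,2]>.06)&(P[...,2]<.13);Q=P[m]
        if len(Q): print('bar',xx,len(Q),np.median(Q,0).round(4),Q.min(0).round(4),Q.max(0).round(4))
s=load('w17')['im'];save(s,'w17c',(180,150,320,330),4)
E
```

```text
w17 374 [0.5277 0.1061 0.1348] [0.5204 0.0884 0.1087] [0.5354 0.1156 0.1406]
[0.037 0.709 0.704] angle 0.781299390819165
bar (0.48, 0.515) 285 [0.5047 0.0484 0.0848] [0.48   0.0348 0.06  ] [0.515  0.0817 0.0884]
bar (0.54, 0.58) 379 [0.5555 0.0464 0.0857] [0.5402 0.0336 0.06  ] [0.58   0.0802 0.0897]
s17 84 [0.524  0.1059 0.1177] [0.5193 0.0885 0.0907] [0.5323 0.1169 0.1366]
[-0.085 -0.386 -0.919] angle 1.164846963794589
bar (0.48, 0.515) 65 [0.495  0.0483 0.0818] [0.4801 0.0353 0.0703] [0.5149 0.0532 0.0861]
bar (0.54, 0.58) 59 [0.5585 0.0474 0.0824] [0.5401 0.0351 0.0723] [0.5786 0.0852 0.0861]
```

View pics/w17c.png

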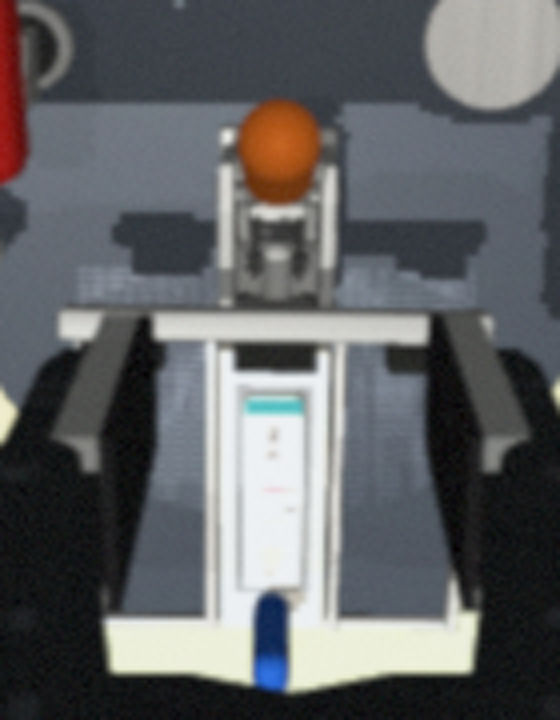

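```bash
python3 - <<'E'
from h import *
for fn in ['w10','w12','s12','s15','s16','s17','w17']:
    P,im,ok=cloud(fn)
    for xx in [(.493,.507),(.548,.562)]:
        m=ok&(P[...,0]>xx[0])&(P[...,0]<xx[1])&(P[...,1]>.0)&(P[...,1]<.08)&(P[...,2]>.048)&(P[...,2]<.13);Q=P[m]
        if len(Q): print(fn,'bar',xx,len(Q),np.median(Q,0).round(4),Q.min(0).round(4),Q.max(0).round(4))
s=load('s17')['im'];save(s,'s17c',(215,195,290,240),10)
E
```

```text
w10 bar (0.493, 0.507) 190 [0.5001 0.0128 0.0579] [0.4931 0.0048 0.0482] [0.5069 0.0177 0.06  ]
w10 bar (0.548, 0.562) 188 [0.5552 0.0118 0.0579] [0.548  0.0041 0.0509] [0.562  0.0165 0.0597]
w12 bar (0.493, 0.507) 118 [0.4975 0.0132 0.0578] [0.4931 0.0053 0.0482] [0.5037 0.018  0.0595]
s12 bar (0.493, 0.507) 21 [0.4999 0.017  0.0546] [0.4931 0.0067 0.0489] [0.5068 0.0198 0.0562]
s12 bar (0.548, 0.562) 13 [0.5564 0.0144 0.0541] [0.5508 0.0058 0.0486] [0.5618 0.0186 0.0577]
s15 bar (0.493, 0.507) 24 [0.4993 0.0409 0.0821] [0.4933 0.0263 0.0743] [0.5064 0.0441 0.0852]
s15 bar (0.548, 0.562) 19 [0.5564 0.0398 0.0817] [0.5495 0.0283 0.0737] [0.5611 0.0447 0.085 ]
s16 bar (0.493, 0.507) 23 [0.4993 0.0445 0.0827] [0.4932 0.033  0.0743] [0.5067 0.0491 0.0861]
s16 bar (0.548, 0.562) 5 [0.5588 0.0326 0.0834] [0.5489 0.0288 0.0756] [0.5592 0.0439 0.0838]
s17 bar (0.493, 0.507) 26 [0.4987 0.049  0.0803] [0.4935 0.0353 0.0717] [0.507  0.0519 0.085 ]
s17 bar (0.548, 0.562) 25 [0.556  0.0474 0.0816] [0.5491 0.0355 0.0723] [0.5611 0.0515 0.086 ]
w17 bar (0.493, 0.507) 126 [0.4997 0.0472 0.0856] [0.4932 0.0348 0.0749] [0.5068 0.0508 0.0882]
w17 bar (0.548, 0.562) 173 [0.5568 0.0449 0.0861] [0.5481 0.0336 0.0772] [0.562  0.0501 0.0891]
```

View pics/s17c.png

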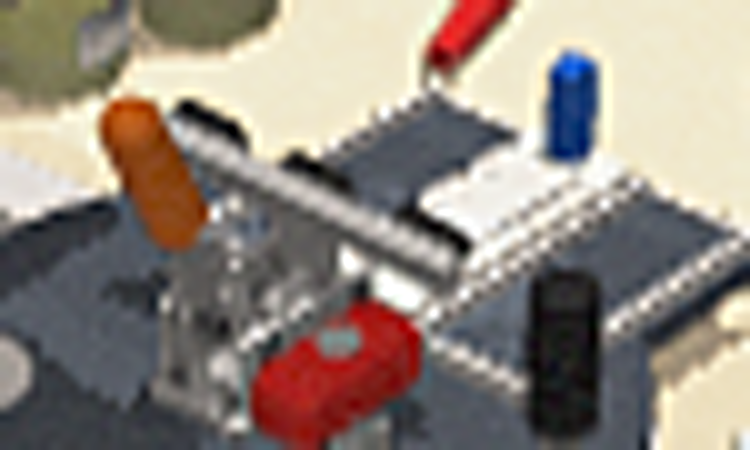

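```bash
python3 -c "
from h import *
go((0.527,-0.06,0.2),0)
"
```

```text
now [0.5293 0.0898 0.1961] a 0.09 cmd x y z turn: [-0.096 -0.062  3.745] 0.02 rows 4
```

Call:
{"op": "drive_tool", "data": {"commands": "-0.2 -0.1 -0.05 0.9 0; -0.2 -0.1 -0.05 1.9 0; -0.2 -0.1 -0.05 2.9 0; -0.2 -0.1 -0.05 3.7 0; -0.2 -0.1 -0.05 3.7 0; -0.2 -0.1 -0.05 3.7 0"}}

```text
t: 21.52
tool_pos: [0.5254, -0.0592, 0.1965]
tool_rot: [1.21, 1.211, -1.212]
contact_force: [-0.3, -0.1, -0.2]
opening: 0.0514
```

```bash
python3 - <<'E'
from h import *
st()
snap('wrist','w18',None,1.5);snap('top','t18',(165,90,385,255),3.6)
blob('w18','blue',.05,.12,(.527,-.06),.06)
blob('t18','blue',.05,.12,(.527,-.06),.06)
st()
E
```

```text
t 21.52 pos [ 0.5254 -0.0592  0.1965] open 0.0514 F [-0.3 -0.1 -0.2]
[[-0.003, 1.0, -0.002], [0.001, -0.002, -1.0], [-1.0, -0.003, -0.001]] q [-0.253 -0.153  1.87   0.     1.428 -0.251]
w18 blue 132 mean [ 0.5247 -0.07    0.0691] z 0.05 0.0752 ax 86.2 rect [524.6 -71.7] [12.1  8.4] 88.9
t18 blue 3 mean [ 0.5228 -0.0772  0.0729] z 0.069 0.0753 ax 75.6 rect [523.1 -77.1] [3.5 1.6] 67.1
t 21.62 pos [ 0.5257 -0.0574  0.197 ] open 0.0515 F [-0.2  0.  -0.3]
[[-0.002, 1.0, 0.002], [0.001, 0.002, -1.0], [-1.0, -0.002, -0.001]] q [-0.25  -0.154  1.87   0.     1.428 -0.251]
```

View pics/w18.png

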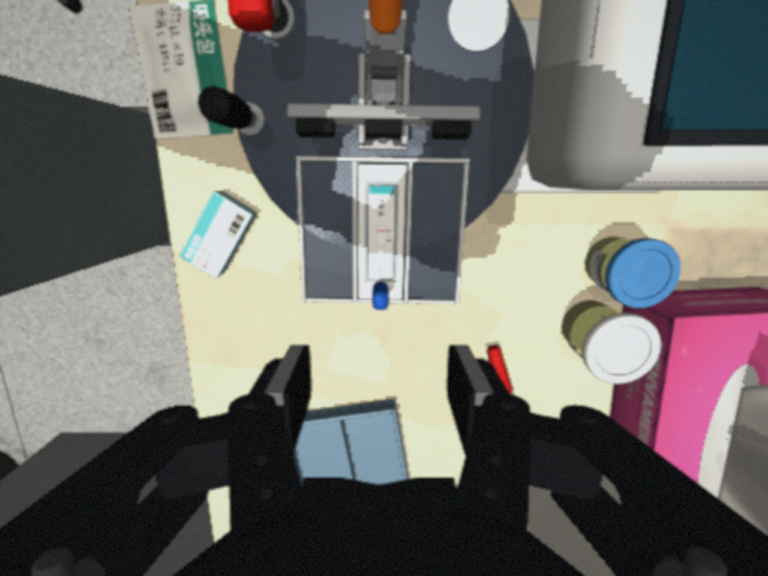

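View pics/t18.png

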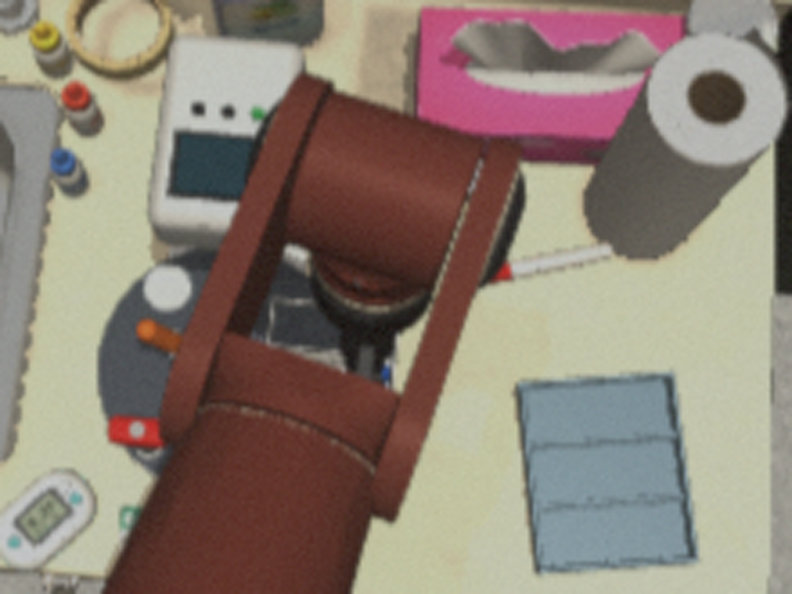

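```bash
python3 - <<'E'
from h import *
save(load('w18')['im'],'w18c',(190,90,320,210),6); save(load('t9')['im'],'t9c',(235,165,285,225),10)
blob('t9','blue',.05,.12,(.527,-.06),.06)
for lo in [.05,.07,.073]:
  blob('w18','blue',lo,.12,(.527,-.06),.06)
E
```

```text
t9 blue 11 mean [ 0.5214 -0.0736  0.07  ] z 0.064 0.0751 ax 104.4 rect [521.6 -74. ] [4.6 8.9] 6.9
w18 blue 132 mean [ 0.5247 -0.07    0.0691] z 0.05 0.0752 ax 86.2 rect [524.6 -71.7] [12.1  8.4] 88.9
w18 blue 91 mean [ 0.5246 -0.0716  0.0726] z 0.07 0.0752 ax 85.9 rect [524.6 -72. ] [11.7  8.3] 89.7
w18 blue 31 mean [ 0.5249 -0.0726  0.0737] z 0.073 0.0752 ax 98.6 rect [525.5 -71.9] [9.8 7.5] 78.4
```

View pics/w18c.png

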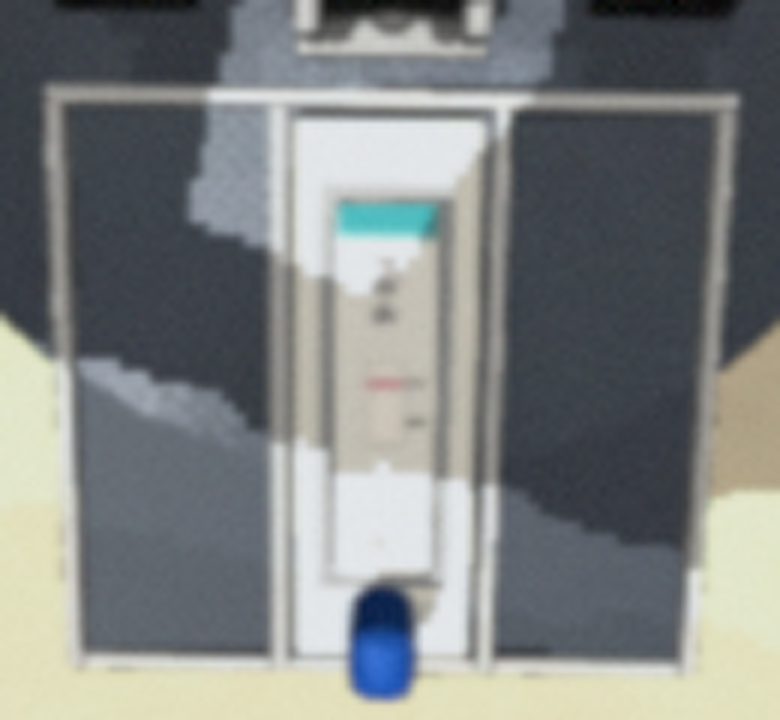

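View pics/t9c.png

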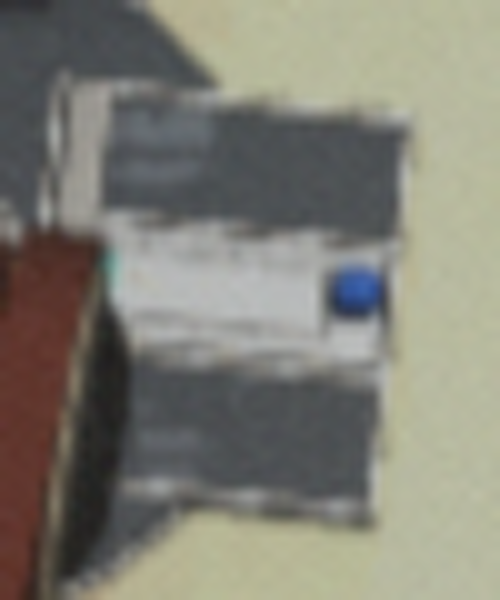

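```bash
python3 - <<'E'
from h import *
print(tri([('w18',253.7,202),('t9',270.5,194)]),px('w18',253.7,202,.075),px('t9',270.5,194,.075))
# carrier outer end edge in w18 (crop 382,655 end of plate)
print(px('w18',190+380/6,90+657/6,.042),px('w18',190+388/6,90+118/6,.042))
E
```

```text
[ 0.52378478 -0.07528242  0.06533714] [ 0.52529105 -0.0733967   0.075     ] [ 0.52010293 -0.07392538  0.075     ]
[ 0.52493857 -0.08096947  0.042     ] [0.52647046 0.01771805 0.042     ]
```

```bash
python3 - <<'E'
from h import *
A=[px('w1',30+x/5,120+y/5,.018)[:2] for x,y in [(85,187),(457,125),(570,528),(230,585)]]
save(load('t18')['im'],'t18t',(300,185,370,260),8)
for c in [A]:
    c=np.array(c);print(c.round(4),c.mean(0).round(4),[round(np.linalg.norm(c[i]-c[(i+1)%4]),4) for i in range(4)],[round(np.degrees(np.arctan2(*(c[(i+1)%4]-c[i])[::-1])),1) for i in range(4)])
E
```

```text
[[ 0.4024 -0.3427]
 [ 0.3802 -0.2069]
 [ 0.5336 -0.1836]
 [ 0.5576 -0.3185]] [ 0.4684 -0.2629] [np.float64(0.1377), np.float64(0.1552), np.float64(0.1371), np.float64(0.1572)] [np.float64(99.3), np.float64(8.6), np.float64(-79.9), np.float64(-171.1)]
```

View pics/t18t.png

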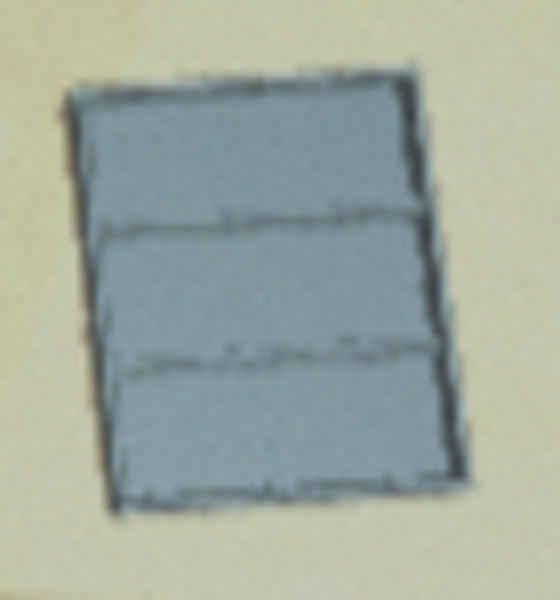

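```bash
python3 - <<'E'
from h import *
c=np.array([px('t18',300+x/8,185+y/8,.018)[:2] for x,y in [(70,92),(415,68),(465,487),(115,515)]])
print(c.round(4),c.mean(0).round(4),[round(np.linalg.norm(c[i]-c[(i+1)%4]),4) for i in range(4)],[round(np.degrees(np.arctan2(*(c[(i+1)%4]-c[i])[::-1])),1) for i in range(4)])
go((.5255,-.073,.13),0)
E
```

```text
[[ 0.535  -0.1913]
 [ 0.556  -0.3209]
 [ 0.4004 -0.3437]
 [ 0.3787 -0.2165]] [ 0.4675 -0.2681] [np.float64(0.1313), np.float64(0.1573), np.float64(0.129), np.float64(0.1584)] [np.float64(-80.8), np.float64(-171.7), np.float64(99.7), np.float64(9.2)]
now [ 0.5257 -0.0574  0.197 ] a 0.09 cmd x y z turn: [ 1.675 -0.002  0.392] 0.02 rows 2
```

Call:
{"op": "drive_tool", "data": {"commands": "0 0.6 0 0.39 0; 0 1.4 0 0.39 0; 0 2.2 0 0.39 0; 0 3 0 0.39 0; 0 3.75 0 0.39 0; 0 3.76 0 0.39 0; 0 3.76 0 0.39 0; 0 3.76 0 0.39 0", "newtons": 60}}

```text
t: 22.28
tool_pos: [0.5275, -0.0729, 0.0496]
tool_rot: [1.207, 1.209, -1.206]
contact_force: [0.9, 0.3, 0.2]
opening: 0.0426
```

```bash
python3 - <<'E'
from h import *
snap('wrist','w19',None,1.5)
go((.525,-.073,.0465),0)
E
```

```text
now [ 0.5282 -0.0733  0.0505] a 0.16 cmd x y z turn: [ 0.101 -0.08  -0.008] 0.03 rows 1
```

View pics/w19.png

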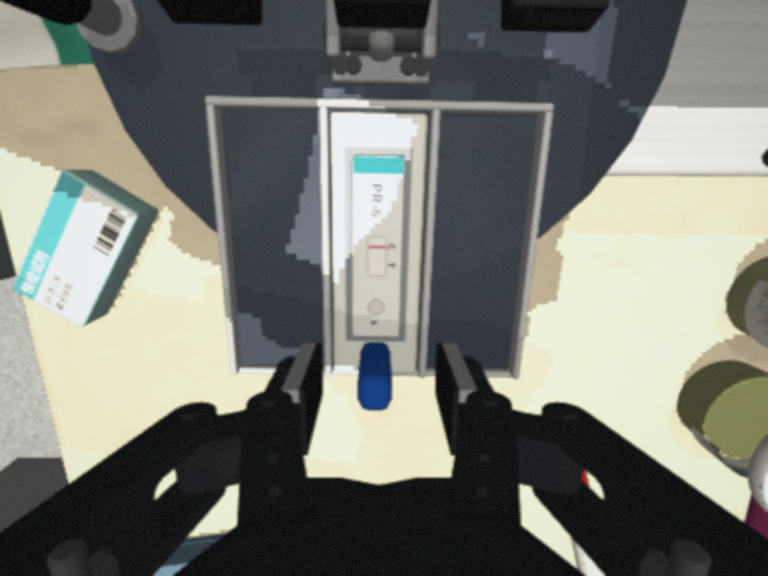

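Call:
{"op": "drive_tool", "data": {"commands": "0.4 0.08 -0.05 0 0; 0.9 0.08 -0.05 0 0; 0.9 0.08 -0.05 0 0; 0.9 0.08 -0.05 0 0; 0.9 0.08 -0.05 0 0; 0.9 0.08 -0.05 0 0; 0.9 0.08 -0.05 0 0"}}

```text
t: 22.92
tool_pos: [0.5253, -0.0736, 0.0463]
tool_rot: [1.209, 1.209, -1.207]
contact_force: [-1.5, 1.1, 5.9]
opening: 0.0109
```

Call:
{"op": "drive_tool", "data": {"commands": "0.9 -0.1 0 0 0; 0.9 -0.3 0 0 0; 0.9 -0.6 0 0 0; 0.9 -1 0 0 0; 0.9 -1.4 0 0 0; 0.9 -1.8 0 0 0; 0.9 -1.8 0 0 0"}}

```text
t: 23.5
tool_pos: [0.5268, -0.0742, 0.1216]
tool_rot: [1.21, 1.203, -1.204]
contact_force: [1.7, 0.1, 0.5]
opening: 0.0108
```

```bash
python3 - <<'E'
from h import *
st()
snap('wrist','w20',None,1.5);snap('scene','s20',(165,140,355,300),4.2)
E
```

```text
t 23.5 pos [ 0.5268 -0.0742  0.1216] open 0.0108 F [1.7 0.1 0.5]
[[0.007, 1.0, 0.002], [-0.002, 0.002, -1.0], [-1.0, 0.007, 0.002]] q [-0.28  -0.081  1.934 -0.     1.281 -0.282]
```

View pics/w20.png

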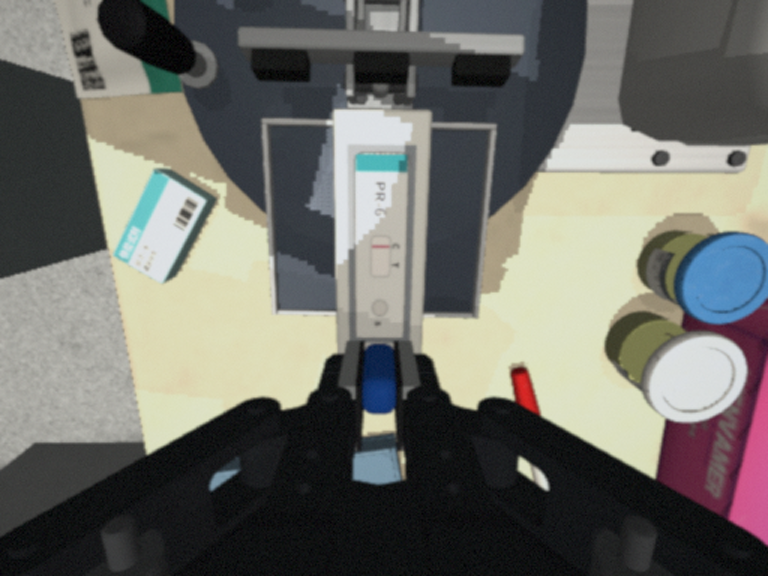

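View pics/s20.png

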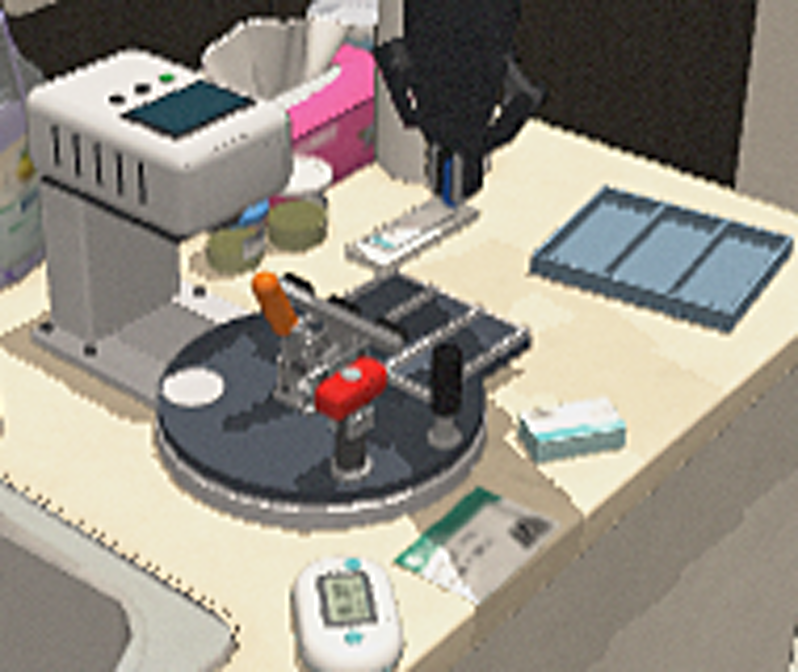

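```bash
python3 - <<'E'
from h import *
P,im,ok=cloud('top0')
m=ok&(P[...,2]>.15)&(P[...,2]<.4)&(P[...,0]>.4)&(P[...,1]<-.1)
Q=P[m];print(len(Q),Q.min(0),Q.max(0))
snap('top','t21',(165,90,385,255),3.6)
go((.4744,-.307,.15),9)
E
```

```text
15646 [ 0.65879605 -0.72637063  0.15003762] [ 0.91740548 -0.10000638  0.39997518]
now [ 0.524  -0.0734  0.1167] a 0.1 cmd x y z turn: [-0.833 -1.251  5.837] -1.78 rows 6
```

View pics/t21.png

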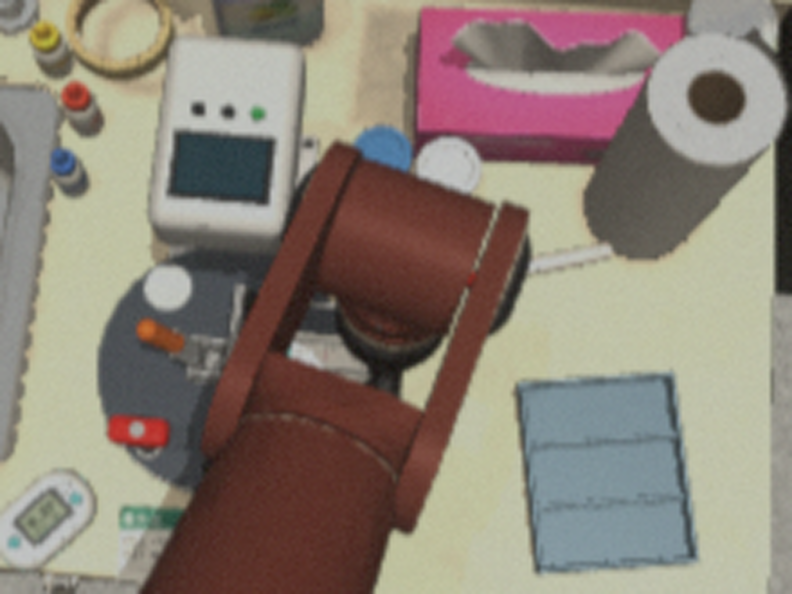

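Call:
{"op": "drive_tool", "data": {"commands": "0.9 -0.4 -0.2 0.8 -0.3; 0.9 -0.8 -0.4 1.7 -0.6; 0.9 -0.83 -0.6 2.6 -0.9; 0.9 -0.83 -0.8 3.5 -1.2; 0.9 -0.83 -1 4.4 -1.5; 0.9 -0.83 -1.15 5.2 -1.78; 0.9 -0.83 -1.25 5.8 -1.78; 0.9 -0.83 -1.25 5.8 -1.78"}}

```text
t: 24.32
tool_pos: [0.473, -0.3091, 0.1486]
tool_rot: [1.095, 1.279, -1.098]
contact_force: [0.1, 0.8, -0.1]
opening: 0.0111
```

```bash
python3 - <<'E'
from h import *
st()
snap('wrist','w22',None,1.5);snap('scene','s22',(225,140,355,250),6);snap('top','t22',(285,160,385,270),7)
go((.4744,-.307,.15),9)
E
```

```text
t 24.32 pos [ 0.473  -0.3091  0.1486] open 0.0111 F [ 0.1  0.8 -0.1]
[[-0.002, 0.988, 0.152], [-0.0, 0.152, -0.988], [-1.0, -0.002, -0.0]] q [-0.71  -0.023  1.831 -0.002  1.335 -0.862]
now [ 0.4741 -0.3048  0.1486] a 8.96 cmd x y z turn: [-0.035 -0.001  0.055] -0.01 rows 1
```

View pics/w22.png

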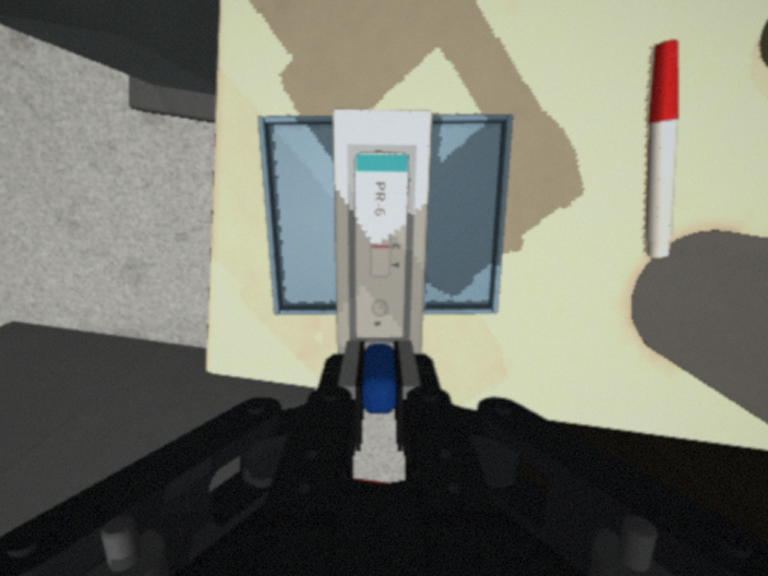

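View pics/s22.png

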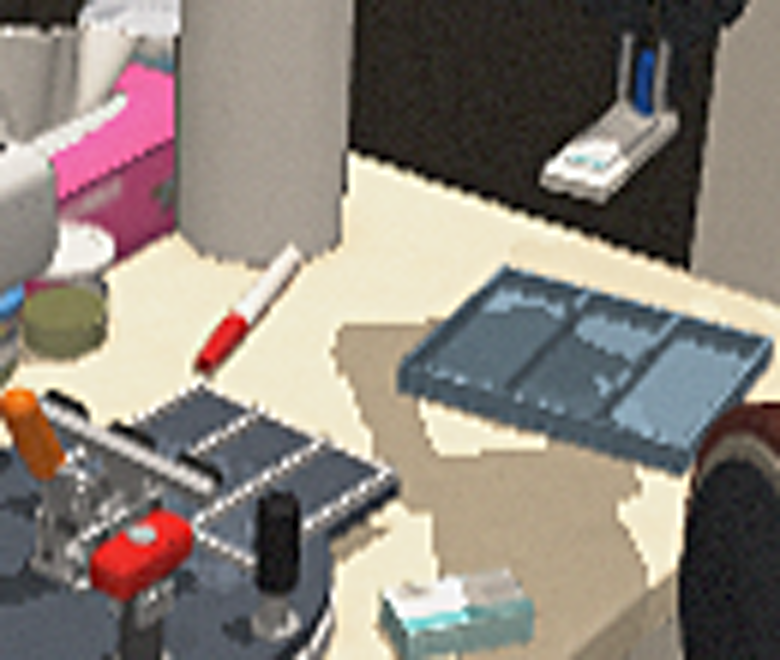

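```bash
python3 - <<'E'
from h import *
save(load('w22')['im'],'w22c',(165,65,350,220),4.2)
c=np.array([px('w22',x/1.5,y/1.5,.018)[:2] for x,y in [(260,117),(512,114),(498,312),(275,313)]])
print(c.round(4),c.mean(0).round(4),[round(np.linalg.norm(c[i]-c[(i+1)%4]),4) for i in range(4)],[round(np.degrees(np.arctan2(*(c[(i+1)%4]-c[i])[::-1])),1) for i in range(4)])
E
```

```text
[[ 0.3827 -0.2168]
 [ 0.5377 -0.1914]
 [ 0.5593 -0.3199]
 [ 0.4025 -0.3447]] [ 0.4706 -0.2682] [np.float64(0.1571), np.float64(0.1302), np.float64(0.1587), np.float64(0.1294)] [np.float64(9.3), np.float64(-80.5), np.float64(-171.0), np.float64(98.8)]
```

View pics/w22c.png

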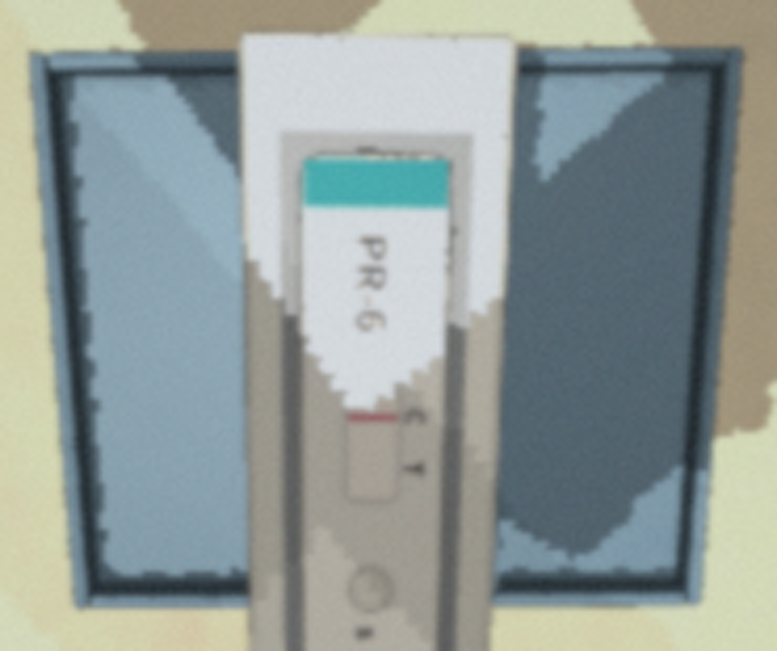

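```bash
python3 - <<'E'
from h import *
go((.4766,-.309,.03),9.2)
E
```

```text
now [ 0.4741 -0.3048  0.1486] a 8.96 cmd x y z turn: [2.965 0.051 0.121] -0.05 rows 3
```

Call:
{"op": "drive_tool", "data": {"commands": "0.9 0.5 0.05 0.1 0; 0.9 1.1 0.05 0.1 0; 0.9 1.7 0.05 0.1 0; 0.9 2.3 0.05 0.1 0; 0.9 2.8 0.05 0.1 0; 0.9 2.97 0.05 0.1 0; 0.9 2.97 0.05 0.1 0; 0.9 2.97 0.05 0.1 0"}}

```text
t: 25.13
tool_pos: [0.4777, -0.3084, 0.0315]
tool_rot: [1.092, 1.28, -1.092]
contact_force: [-0.2, 0.3, -0.8]
opening: 0.0105
```

```bash
python3 - <<'E'
from h import *
st()
snap('wrist','w23',None,1.5);snap('scene','s23',(225,140,355,250),6)
go((.4766,-.309,.0183),9.2)
E
```

```text
t 25.13 pos [ 0.4777 -0.3084  0.0315] open 0.0105 F [-0.2  0.3 -0.8]
[[-0.0, 0.988, 0.158], [0.0, 0.158, -0.988], [-1.0, -0.0, -0.0]] q [-0.704  0.13   1.888  0.     1.124 -0.862]
now [ 0.4786 -0.3097  0.0331] a 9.03 cmd x y z turn: [ 0.371 -0.048 -0.025] -0.03 rows 1
```

View pics/w23.png

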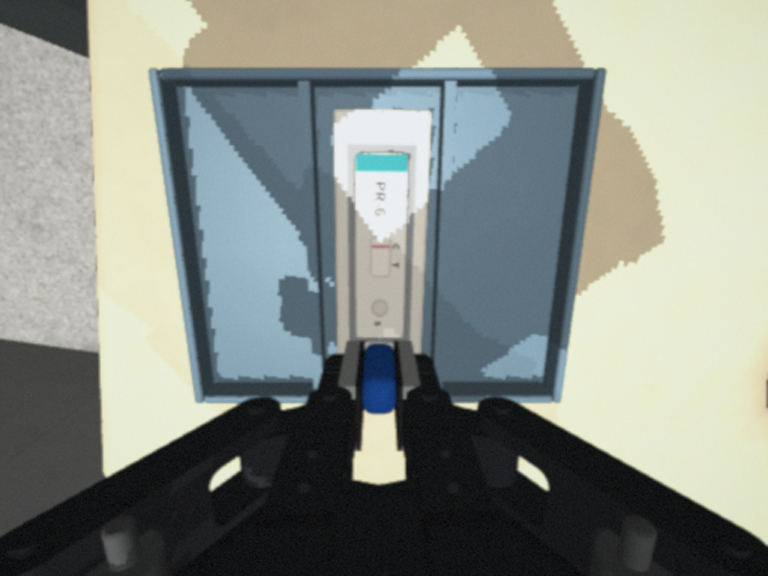

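View pics/s23.png

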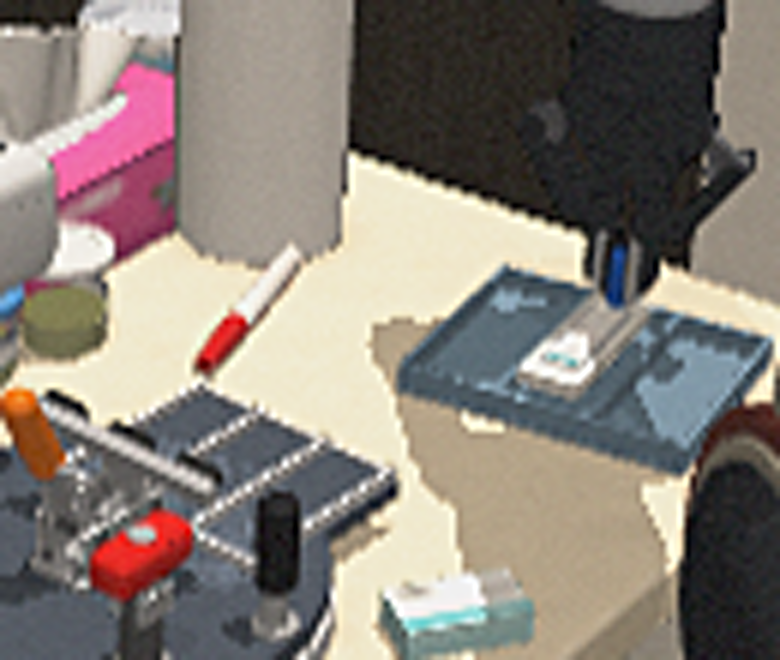

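Call:
{"op": "drive_tool", "data": {"commands": "0.9 0.1 -0.02 0 0; 0.9 0.2 -0.02 0 0; 0.9 0.3 -0.02 0 0; 0.9 0.36 -0.02 0 0; 0.9 0.36 -0.02 0 0; 0.9 0.36 -0.02 0 0"}}

```text
t: 25.73
tool_pos: [0.4772, -0.3099, 0.0203]
tool_rot: [1.093, 1.28, -1.093]
contact_force: [-8.1, 5.5, 18.9]
opening: 0.0108
```

Call:
{"op": "drive_tool", "data": {"commands": "0.9 -0.04 0 0 0; 0.9 -0.04 0 0 0; 0.5 -0.04 0 0 0; 0.3 -0.04 0 0 0; 0.3 -0.04 0 0 0; 0.3 -0.04 0 0 0"}}

```text
t: 26.23
tool_pos: [0.4763, -0.3092, 0.018]
tool_rot: [1.093, 1.28, -1.093]
contact_force: [0.5, -0.6, 0.2]
opening: 0.0298
```

Call:
{"op": "drive_tool", "data": {"commands": "0.3 -0.4 0 0 0; 0.3 -1.2 0 0 0; 0.3 -2 0 0 0; 0.3 -2.8 0 0 0; 0.3 -3.4 0 0 0; 0.3 -3.4 0 0 0"}}

```text
t: 26.73
tool_pos: [0.4795, -0.3117, 0.1614]
tool_rot: [1.091, 1.268, -1.091]
contact_force: [0.6, -1.4, 0.4]
opening: 0.0304
```

```bash
python3 - <<'E'
from h import *
st()
snap('wrist','w24',None,1.5);snap('scene','s24',(225,140,355,250),6)
E
```

```text
t 26.73 pos [ 0.4795 -0.3117  0.1614] open 0.0304 F [ 0.6 -1.4  0.4]
[[0.009, 0.988, 0.156], [-0.007, 0.156, -0.988], [-1.0, 0.007, 0.009]] q [-0.707 -0.027  1.813  0.     1.345 -0.864]
```

View pics/w24.png

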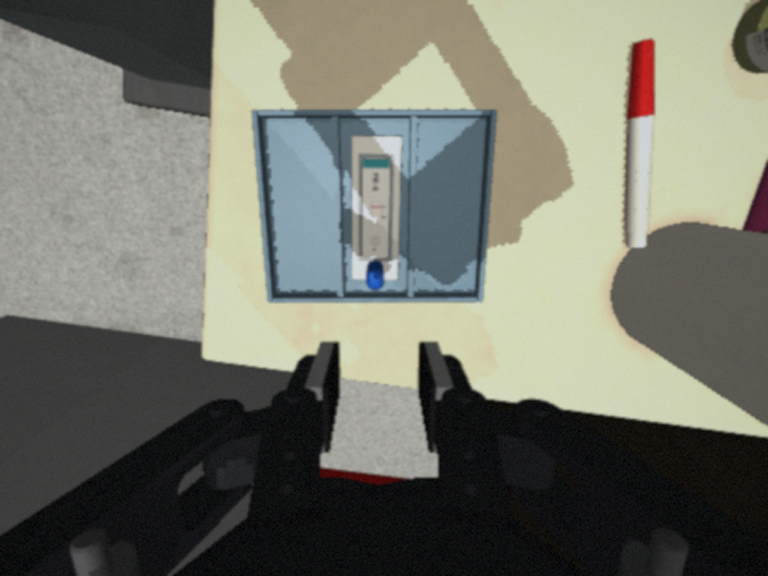

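View pics/s24.png

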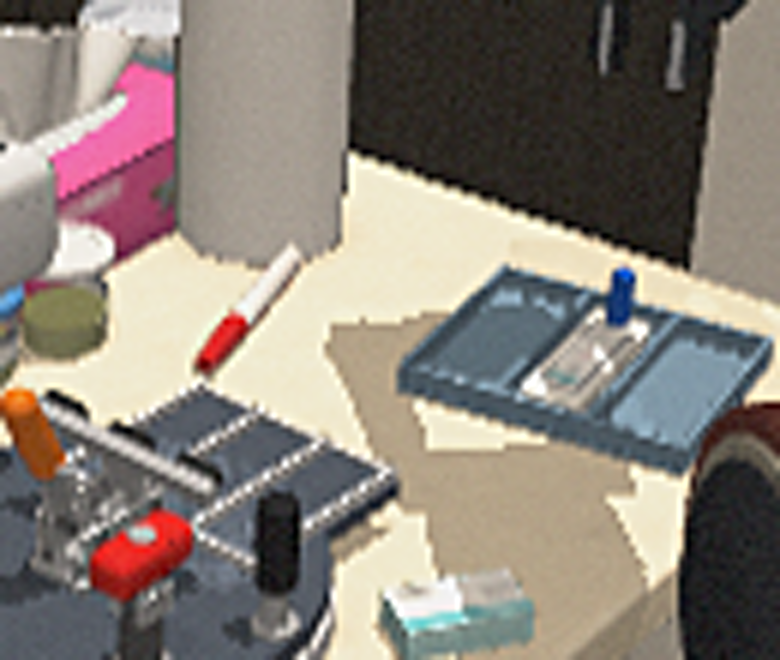

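```bash
python3 - <<'E'
from h import *
for u,v in [(357,155),(394,155),(358,255),(394,262),(375,145)]:
    print(px('w24',u/1.5,v/1.5).round(4))
go((.456,.112,.2),0)
E
```

```text
[ 0.4524 -0.2333  0.0135]
[ 0.4772 -0.2294  0.0138]
[ 0.4629 -0.301   0.0157]
[ 0.4896 -0.3026  0.0134]
[ 0.4635 -0.2251  0.0135]
now [ 0.4771 -0.3098  0.1557] a 8.99 cmd x y z turn: [ -1.126   1.129 -10.496] 1.8 rows 11
```

Call:
{"op": "drive_tool", "data": {"commands": "0 -0.6 0.1 -0.8 0.2; 0 -1.1 0.2 -1.8 0.4; 0 -1.1 0.3 -2.8 0.6; 0 -1.1 0.4 -3.8 0.8; 0 -1.1 0.5 -4.8 1; 0 -1.1 0.6 -5.8 1.2; 0 -1.1 0.7 -6.8 1.4; 0 -1.1 0.8 -7.8 1.6"}}

```text
t: 27.5
tool_pos: [0.4577, 0.0058, 0.196]
tool_rot: [1.196, 1.22, -1.2]
contact_force: [1.9, -0.2, -0.0]
opening: 0.0427
```

```bash
python3 - <<'E'
from h import *
go((.456,.112,.16),0)
E
```

```text
now [0.4577 0.0058 0.196 ] a 0.92 cmd x y z turn: [ 0.902  0.003 -2.655] 0.18 rows 3
```

Call:
{"op": "drive_tool", "data": {"commands": "0 0 0 -0.9 0.2; 0 0.2 0 -1.8 0.2; 0 0.6 0 -2.6 0.2; 0 0.9 0 -2.65 0.2; 0 0.9 0 -2.65 0.2; 0 0.9 0 -2.65 0.2"}}

```text
t: 28.0
tool_pos: [0.456, 0.1095, 0.16]
tool_rot: [1.206, 1.212, -1.213]
contact_force: [0.6, -0.0, -0.5]
opening: 0.0428
```

```bash
python3 - <<'E'
from h import *
snap('wrist','w25',None,1.5)
blob('w25','red',.09,.13,(.456,.112),.08)
go((.456,.112,.071),0)
E
```

```text
w25 red 1201 mean [0.456  0.1144 0.0989] z 0.09 0.102 ax 89.5 rect [456.1 112.1] [20.6 46.4] 0.9
now [0.457  0.109  0.1614] a -0.05 cmd x y z turn: [ 2.259 -0.02  -0.076] -0.01 rows 3
```

View pics/w25.png

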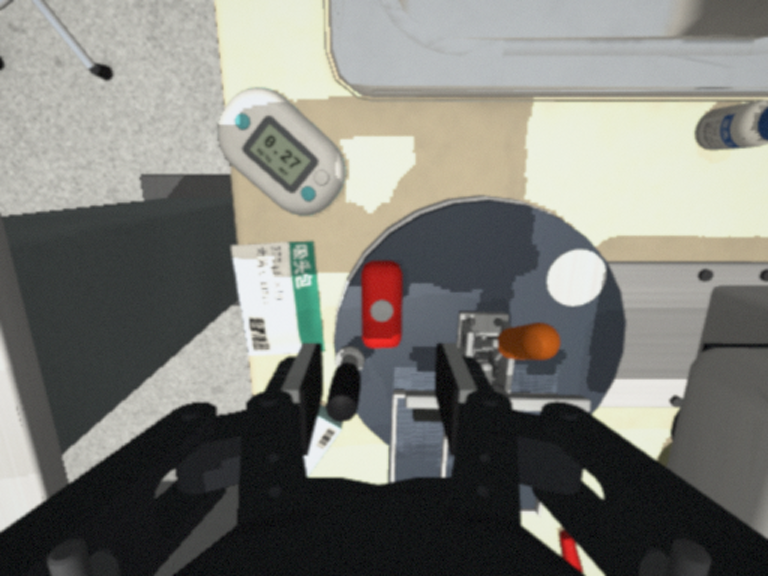

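Call:
{"op": "drive_tool", "data": {"commands": "0 0.8 -0.02 -0.07 0; 0 1.6 -0.02 -0.07 0; 0 2.2 -0.02 -0.07 0; 0 2.3 -0.02 -0.07 0; 0 2.3 -0.02 -0.07 0; 0.6 2.3 -0.02 -0.07 0; 0.6 2.3 -0.02 -0.07 0; 0.6 2.3 -0.02 -0.07 0", "newtons": 50}}

```text
t: 28.72
tool_pos: [0.458, 0.1124, 0.0731]
tool_rot: [1.211, 1.207, -1.208]
contact_force: [-3.9, 0.6, 6.1]
opening: 0.0214
```

Call:
{"op": "drive_tool", "data": {"commands": "0.6 0 0 0 0; 0.6 0 0 0 0; 0.6 -0.1 0 0 0; 0.6 -0.2 0 0 0; 0.6 -0.3 0 0 0; 0.6 -0.4 0 0 0; 0.6 -0.44 0 0 0; 0.6 -0.44 0 0 0"}}

```text
t: 29.38
tool_pos: [0.4575, 0.1123, 0.0885]
tool_rot: [1.21, 1.207, -1.208]
contact_force: [5.3, -1.8, -9.5]
opening: 0.0213
```

```bash
python3 - <<'E'
from h import *
o,_=st();print(o['wrist_torque'].round(2))
E
```

```text
t 29.38 pos [0.4575 0.1123 0.0885] open 0.0213 F [ 5.3 -1.8 -9.5]
[[0.002, 1.0, -0.0], [-0.001, -0.0, -1.0], [-1.0, 0.002, 0.001]] q [ 8.300e-02 -1.910e-01  2.093e+00 -1.000e-03  1.238e+00  8.300e-02]
[-0.41 -1.21 -0.01]
```

Lift 15.4 mm at 9.5 N. Twist.

Call:
{"op": "drive_tool", "data": {"commands": "0.6 0 0 0 -1.2; 0.6 0 0 0 -2.4; 0.6 0 0 0 -3.6; 0.6 0 0 0 -4.8; 0.6 0 0 0 -6; 0.6 0 0 0 -7.2; 0.6 0 0 0 -8.4; 0.6 0 0 0 -9"}}

```text
t: 30.05
tool_pos: [0.4562, 0.1123, 0.0875]
tool_rot: [0.61, 1.484, -0.612]
contact_force: [2.0, -2.7, -8.9]
opening: 0.0209
```

Call:
{"op": "drive_tool", "data": {"commands": "0.6 0 0 0 -1.2; 0.6 0 0 0 -2.4; 0.6 0 0 0 -3.6; 0.6 0 0 0 -3.8; 0.6 0 0 0 -3.8; 0.6 0.04 0 0 -3.8; 0.6 0.08 0 0 -3.8; 0.6 0.08 0 0 -3.8"}}

```text
t: 30.72
tool_pos: [0.457, 0.1131, 0.0856]
tool_rot: [0.358, 1.542, -0.356]
contact_force: [-1.0, -1.0, -1.9]
opening: 0.021
```

```bash
python3 - <<'E'
from h import *
o,_=st();print(o['wrist_torque'].round(2))
E
```

```text
t 30.72 pos [0.457  0.1131 0.0856] open 0.021 F [-1.  -1.  -1.9]
[[-0.0, 0.44, 0.898], [0.001, 0.898, -0.44], [-1.0, 0.001, -0.001]] q [ 8.400e-02 -1.870e-01  2.094e+00  1.000e-03  1.234e+00 -1.032e+00]
[-0.05 -0.01 -0.05]
```

Call:
{"op": "drive_tool", "data": {"commands": "0.1 0 0 0 0; 0.1 0 0 0 0; 0.1 0 0 0 0; 0.1 -0.6 0 0 0; 0.1 -1.4 0 0 0; 0.1 -2.1 0 0 0; 0.1 -2.1 0 0 0; 0.1 -2.1 0 0 0"}}

```text
t: 31.38
tool_pos: [0.4586, 0.113, 0.172]
tool_rot: [0.357, 1.536, -0.354]
contact_force: [0.2, -0.1, -0.0]
opening: 0.0385
```

```bash
python3 - <<'E'
from h import *
snap('wrist','w26',None,1.5)
blob('w26','red',.09,.13,(.456,.112),.08)
P,im,ok=cloud('w26')
m=ok&(P[...,2]>.09)&(P[...,2]<.105)&(np.hypot(P[...,0]-.433,P[...,1]-.047)<.025); Q=P[m];print(len(Q),np.median(Q,0).round(4),Q.min(0).round(4),Q.max(0).round(4))
go((.433,.047,.15),0)
E
```

```text
w26 red 1203 mean [0.454  0.114  0.1112] z 0.102 0.1144 ax 153.6 rect [456.1 113.1] [20.6 46.2] 63.1
399 [0.4317 0.0532 0.0965] [0.4232 0.0428 0.09  ] [0.4415 0.061  0.0989]
now [0.4573 0.1128 0.1699] a 64.0 cmd x y z turn: [ 0.496 -1.747  0.175] 12.8 rows 9
```

View pics/w26.png

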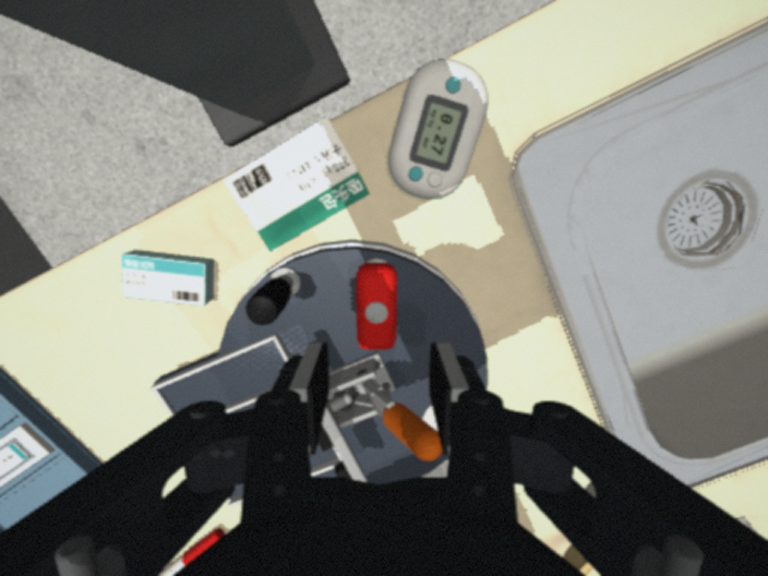

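Call:
{"op": "drive_tool", "data": {"commands": "0 0 -0.2 0.02 1.4; 0 0 -0.4 0.04 2.8; 0 0 -0.6 0.06 4.2; 0 0 -0.8 0.08 5.6; 0 0.1 -1 0.1 7; 0 0.2 -1.2 0.12 8.4; 0 0.3 -1.45 0.15 9.8; 0 0.4 -1.68 0.17 11.2"}}

```text
t: 32.1
tool_pos: [0.4321, 0.049, 0.1508]
tool_rot: [1.109, 1.272, -1.112]
contact_force: [-0.6, 0.2, 0.2]
opening: 0.0426
```

```bash
python3 - <<'E'
from h import *
go((.4328,.0495,.15),0)
E
```

```text
now [0.4321 0.049  0.1508] a 7.66 cmd x y z turn: [ 0.02   0.019 -0.01 ] 1.53 rows 2
```

Call:
{"op": "drive_tool", "data": {"commands": "0 0 0.02 0 1.5; 0 0 0.02 0 1.5; 0 0 0.02 0 1.5; 0 0 0.02 0 1.5"}}

```text
t: 32.43
tool_pos: [0.4338, 0.0496, 0.1522]
tool_rot: [1.2, 1.216, -1.202]
contact_force: [-0.1, 0.5, -0.0]
opening: 0.0427
```

```bash
python3 - <<'E'
from h import *
snap('wrist','w27',None,1.5)
P,im,ok=cloud('w27')
m=ok&(P[...,2]>.09)&(P[...,2]<.105)&(np.hypot(P[...,0]-.433,P[...,1]-.047)<.025); Q=P[m];print(len(Q),np.median(Q,0).round(4),Q.min(0).round(4),Q.max(0).round(4))
go((.4328,.0495,.0593),0)
E
```

```text
453 [0.433  0.0529 0.0966] [0.4236 0.0427 0.0902] [0.4418 0.0611 0.099 ]
now [0.434  0.0496 0.1525] a 0.63 cmd x y z turn: [ 2.33e+00 -2.80e-02  2.00e-03] 0.13 rows 3
```

View pics/w27.png

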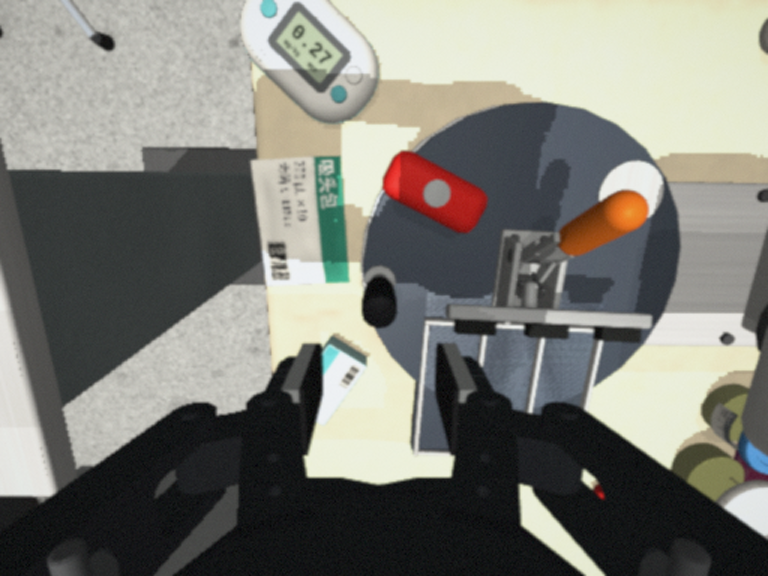

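Call:
{"op": "drive_tool", "data": {"commands": "0 0.8 -0.03 -0.03 0.1; 0 1.6 -0.03 -0.03 0.1; 0 2.3 -0.03 -0.03 0.1; 0 2.34 -0.03 -0.03 0.1; 0 2.34 -0.03 -0.03 0.1; 0.7 2.34 -0.03 -0.03 0.1; 0.7 2.34 -0.03 -0.03 0.1; 0.7 2.34 -0.03 -0.03 0.1", "newtons": 30}}

```text
t: 33.15
tool_pos: [0.4338, 0.0505, 0.0617]
tool_rot: [1.209, 1.208, -1.208]
contact_force: [-5.3, -0.5, 6.3]
opening: 0.0189
```

```bash
python3 - <<'E'
from h import *
o,_=st()
A=np.array([.527,.058]);d=o['tool_pos'][:2]-A
print(np.hypot(*d),np.degrees(np.arctan2(d[1],d[0])))
rel=(-d[1],d[0]) # rotate +90 : (x,y)->(-y,x)
print(rel)
arc(A,[0,5,10,15,20,25,30,35],rel=rel,phi0=-90)
E
```

```text
t 33.15 pos [0.4338 0.0505 0.0617] open 0.0189 F [-5.3 -0.5  6.3]
[[0.001, 1.0, 0.0], [-0.0, 0.0, -1.0], [-1.0, 0.001, 0.0]] q [-0.055 -0.245  2.187 -0.     1.199 -0.055]
0.09345888938726252 -175.41795509265077
(np.float64(0.00746610864487228), np.float64(-0.09316019121493652))
0 [ 0. -0.  0.] 0.0 [0.4338 0.0505 0.0617]
5 [0.    0.025 0.202] -1.0 [0.4348 0.0424 0.0617]
10 [0.    0.068 0.402] -2.0 [0.4366 0.0345 0.0617]
15 [0.    0.127 0.596] -3.0 [0.4389 0.0267 0.0617]
20 [0.    0.204 0.785] -4.0 [0.442  0.0191 0.0617]
25 [0.001 0.297 0.967] -5.0 [0.4457 0.0119 0.0617]
30 [1.00e-03 4.05e-01 1.14e+00] -6.0 [0.4501 0.005  0.0617]
35 [1.000e-03 5.280e-01 1.302e+00] -7.0 [ 0.455  -0.0016  0.0617]
```

Call:
{"op": "drive_tool", "data": {"commands": "0.7 0 0.02 0.2 -1; 0.7 0 0.07 0.4 -2; 0.7 0 0.13 0.6 -3; 0.7 0 0.2 0.79 -4; 0.7 0 0.3 0.97 -5; 0.7 0 0.41 1.14 -6; 0.7 0 0.53 1.3 -7; 0.7 0 0.53 1.3 -7"}}

```text
t: 33.82
tool_pos: [0.4555, -0.0035, 0.0617]
tool_rot: [0.744, 1.436, -0.748]
contact_force: [-5.5, -2.4, 6.3]
opening: 0.0187
```

Call:
{"op": "drive_tool", "data": {"commands": "0.7 0 0.02 0.2 -1; 0.7 0 0.07 0.4 -2; 0.7 0 0.13 0.6 -3; 0.7 0 0.2 0.79 -4; 0.7 0 0.3 0.97 -5; 0.7 0 0.41 1.14 -6; 0.7 0 0.53 1.3 -7; 0.7 0 0.53 1.3 -7"}}

```text
t: 34.48
tool_pos: [0.5036, -0.0343, 0.0618]
tool_rot: [0.268, 1.55, -0.274]
contact_force: [-2.7, -6.2, 3.1]
opening: 0.0188
```

```bash
python3 - <<'E'
from h import *
o,_=st()
A=np.array([.527,.058]);d=o['tool_pos'][:2]-A
print(np.hypot(*d),np.degrees(np.arctan2(d[1],d[0])), 'start -175.4')
arc(A,[0,5,10,15,20],rel=(.0075,-.0932),phi0=-20)
E
```

```text
t 34.48 pos [ 0.5036 -0.0343  0.0618] open 0.0188 F [-2.7 -6.2  3.1]
[[0.003, 0.338, 0.941], [-0.005, 0.941, -0.338], [-1.0, -0.003, 0.005]] q [-0.213 -0.067  2.031 -0.004  1.173 -1.437]
0.09524129740392438 -104.23397618820985 start -175.4
0 [-0.     0.039 -0.052] 0.0 [ 0.5022 -0.0321  0.0618]
5 [0.    0.064 0.151] -1.0 [ 0.5101 -0.034   0.0618]
10 [0.001 0.106 0.35 ] -2.0 [ 0.5182 -0.0351  0.0618]
15 [0.002 0.165 0.546] -3.0 [ 0.5263 -0.0355  0.0618]
20 [0.003 0.241 0.735] -4.0 [ 0.5345 -0.0352  0.0618]
```

Call:
{"op": "drive_tool", "data": {"commands": "0.7 0 0.02 0.2 -1; 0.7 0 0.07 0.4 -2; 0.7 0 0.12 0.58 -3; 0.7 0 0.19 0.73 -3.7; 0.7 0 0.19 0.73 -3.7; 0.7 0 0.19 0.73 -3.7"}}

```text
t: 34.98
tool_pos: [0.5334, -0.0374, 0.0618]
tool_rot: [0.015, 1.567, -0.024]
contact_force: [-0.7, -8.9, 0.9]
opening: 0.0191
```

```bash
python3 - <<'E'
from h import *
o,_=st()
A=np.array([.527,.058]);d=o['tool_pos'][:2]-A
print(np.hypot(*d),np.degrees(np.arctan2(d[1],d[0])), 'start -175.4')
snap('wrist','w28',None,1.5)
blob('w28','red',.09,.13,(.47,0),.08)
E
```

```text
t 34.98 pos [ 0.5334 -0.0374  0.0618] open 0.0191 F [-0.7 -8.9  0.9]
[[0.004, 0.025, 1.0], [-0.006, 1.0, -0.025], [-1.0, -0.006, 0.004]] q [-0.207  0.005  1.961 -0.005  1.171 -1.751]
0.09563840572194748 -86.16638757620926 start -175.4
w28 red 6831 mean [ 0.4701 -0.0131  0.1115] z 0.106 0.1143 ax 63.3 rect [470.9 -11.8] [46.2 21.7] 63.5
```

View pics/w28.png

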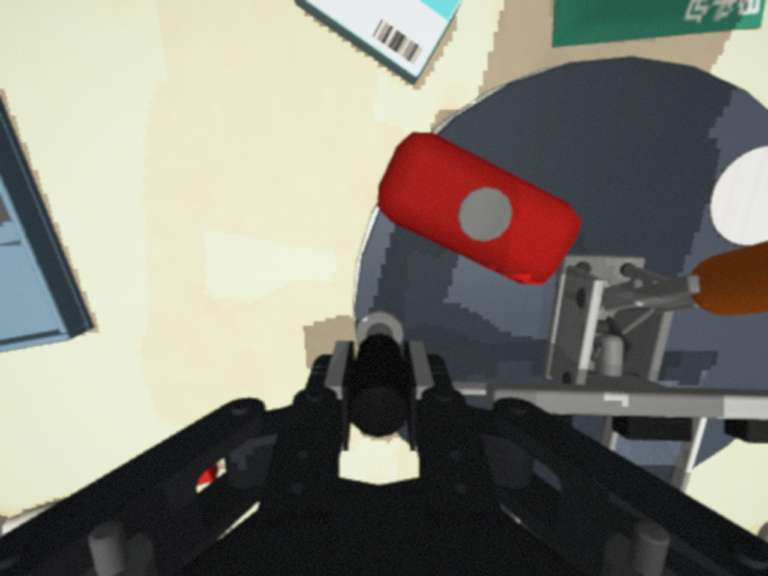

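Call:
{"op": "drive_tool", "data": {"commands": "0.7 0 0.02 0.03 -0.3; 0.7 0 0.04 0.07 -0.3; 0.7 0 0.04 0.07 -0.3; 0.7 0 0.04 0.07 -0.3"}}

```text
t: 35.37
tool_pos: [0.5361, -0.0372, 0.0618]
tool_rot: [-0.008, 1.567, -0.006]
contact_force: [-0.8, -13.1, 0.6]
opening: 0.0188
```

```bash
python3 - <<'E'
from h import *
o,_=st()
A=np.array([.528,.058]);d=o['tool_pos'][:2]-A
print(np.hypot(*d),np.degrees(np.arctan2(d[1],d[0])), 'target -85.45')
snap('wrist','w29')
blob('w29','red',.09,.13,(.47,0),.08)
E
```

```text
t 35.37 pos [ 0.5361 -0.0372  0.0618] open 0.0188 F [ -0.8 -13.1   0.6]
[[0.004, -0.001, 1.0], [-0.008, 1.0, 0.001], [-1.0, -0.008, 0.004]] q [-0.204  0.011  1.954 -0.008  1.17  -1.773]
0.09558726167821775 -85.15170427831642 target -85.45
w29 red 6849 mean [ 0.4722 -0.0146  0.1115] z 0.106 0.1144 ax 65.0 rect [472.9 -13.6] [45.9 21.6] 64.8
```

Call:
{"op": "drive_tool", "data": {"commands": "0.7 0 -0.05 0.02 0; 0.7 0 -0.08 0.02 0; 0.7 0 -0.08 0.02 0; 0.1 0 -0.08 0.02 0; 0.1 0 -0.08 0.02 0; 0.1 0 -0.08 0.02 0"}}

```text
t: 35.92
tool_pos: [0.5357, -0.0363, 0.06]
tool_rot: [0.0, 1.569, -0.0]
contact_force: [-0.4, -0.1, -0.9]
opening: 0.0386
```

Call:
{"op": "drive_tool", "data": {"commands": "0.1 -0.6 0 0 0; 0.1 -1.4 0 0 0; 0.1 -2.2 0 0 0; 0.1 -2.6 0 0 0; 0.1 -2.6 0 0 0; 0.1 -2.6 0 0 0"}}

```text
t: 36.42
tool_pos: [0.5359, -0.0364, 0.1645]
tool_rot: [-0.0, 1.568, -0.0]
contact_force: [-0.8, 0.6, 0.4]
opening: 0.0384
```

```bash
python3 - <<'E'
from h import *
o,_=st()
snap('wrist','w30',None,1.5)
blob('w30','red',.09,.13,(.47,0),.08)
P,im,ok=cloud('w30')
m=ok&(P[...,2]>.09)&(P[...,2]<.105)&(np.hypot(P[...,0]-.536,P[...,1]+.036)<.025); Q=P[m];print(len(Q),np.median(Q,0).round(4),Q.min(0).round(4),Q.max(0).round(4))
go((.4735,-.0145,.165),153.6)
E
```

```text
t 36.42 pos [ 0.5359 -0.0364  0.1645] open 0.0384 F [-0.8  0.6  0.4]
[[0.003, -0.0, 1.0], [-0.0, 1.0, 0.0], [-1.0, -0.0, 0.003]] q [-0.206 -0.109  1.885  0.     1.363 -1.777]
w30 red 1598 mean [ 0.4729 -0.0137  0.1115] z 0.106 0.1147 ax 65.1 rect [473.3 -13.2] [46.2 21. ] 64.8
415 [ 0.5331 -0.0361  0.0966] [ 0.5251 -0.0453  0.0901] [ 0.5439 -0.0277  0.0989]
now [ 0.5348 -0.0362  0.1626] a 90.0 cmd x y z turn: [-0.059  0.543 -1.532] -12.72 rows 9
```

View pics/w30.png

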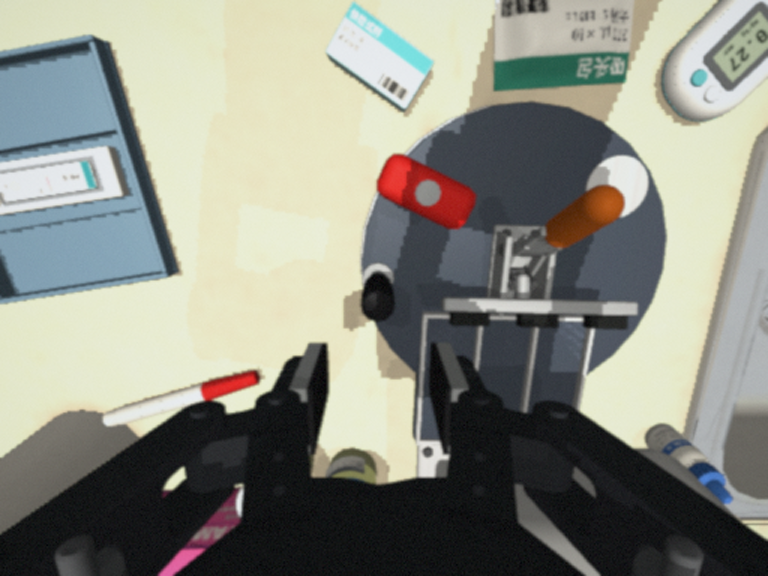

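```bash
python3 - <<'E'
from h import *
for f in ['w7','w30']:
    blob(f,'red',.105,.13,(.47,0),.08)
    P,im,ok=cloud(f)
    m=ok&(P[...,2]>.09)&(P[...,2]<.105)&(np.hypot(P[...,0]-.536,P[...,1]+.036)<.025); Q=P[m];print(len(Q),((Q.min(0)+Q.max(0))/2).round(4))
E
```

```text
w7 red 1824 mean [ 0.4721 -0.0132  0.1115] z 0.106 0.1143 ax 64.0 rect [472.4 -12.6] [46.3 21.3] 63.9
455 [ 0.5331 -0.0363  0.0946]
w30 red 1598 mean [ 0.4729 -0.0137  0.1115] z 0.106 0.1147 ax 65.1 rect [473.3 -13.2] [46.2 21. ] 64.8
415 [ 0.5345 -0.0365  0.0945]
```

Call:
{"op": "drive_tool", "data": {"commands": "0 0 0.1 -0.2 -1.4; 0 0 0.2 -0.4 -2.8; 0 0 0.3 -0.6 -4.2; 0 0 0.4 -0.8 -5.6; 0 0 0.5 -1 -7; 0 0 0.53 -1.2 -8.4; 0 0 0.55 -1.4 -9.8; 0 0 0.55 -1.53 -11.2"}}

```text
t: 37.13
tool_pos: [0.4718, -0.0139, 0.1604]
tool_rot: [-0.765, 1.435, 0.77]
contact_force: [-0.6, -0.3, -0.2]
opening: 0.0427
```

```bash
python3 - <<'E'
from h import *
go((.4735,-.0142,.0835),154)
E
```

```text
now [ 0.4718 -0.0139  0.1604] a 146.36 cmd x y z turn: [ 1.923 -0.049  0.02 ] -1.53 rows 2
```

Call:
{"op": "drive_tool", "data": {"commands": "0 0.2 -0.04 0.02 -1.4; 0 0.8 -0.04 0.02 -1.5; 0 1.6 -0.04 0.02 -1.5; 0 1.93 -0.04 0.02 -1.5; 0 1.95 -0.04 0.02 -1.5; 0 1.95 -0.04 0.02 -1.5; 0.6 1.95 -0.04 0.02 -1.5; 0.6 1.95 -0.04 0.02 -1.5", "newtons": 50}}

```text
t: 37.8
tool_pos: [0.4761, -0.0147, 0.0865]
tool_rot: [-0.862, 1.393, 0.862]
contact_force: [1.9, -3.6, -4.4]
opening: 0.0211
```

Call:
{"op": "drive_tool", "data": {"commands": "0.6 0 0 0 0; 0.6 0 0 0 0; 0.6 -0.04 0 0 0; 0.6 -0.08 0 0 0; 0.6 -0.08 0 0 0"}}

```text
t: 38.22
tool_pos: [0.4752, -0.0142, 0.0876]
tool_rot: [-0.861, 1.393, 0.863]
contact_force: [2.1, 0.9, -8.5]
opening: 0.021
```

```bash
python3 - <<'E'
from h import *
st()
go((.4735,-.0142,.0835),89)
E
```

```text
t 38.22 pos [ 0.4752 -0.0142  0.0876] open 0.021 F [ 2.1  0.9 -8.5]
[[-0.0, -0.895, 0.446], [0.001, 0.446, 0.895], [-1.0, 0.001, 0.001]] q [-1.870e-01 -1.770e-01  2.082e+00  1.000e-03  1.237e+00 -2.866e+00]
now [ 0.4752 -0.0142  0.0876] a 153.49 cmd x y z turn: [ 0.103  0.037 -0.017] 12.9 rows 10
```

Call:
{"op": "drive_tool", "data": {"commands": "0.6 0 0 0 1.2; 0.6 0 0 0 2.4; 0.6 0 0 0 3.6; 0.6 0 0 0 4.8; 0.6 0 0 0 6; 0.6 0 0 0 7.2; 0.6 0 0 0 8.4; 0.6 0 0 0 9.6"}}

```text
t: 38.88
tool_pos: [0.4749, -0.0144, 0.0874]
tool_rot: [-0.208, 1.562, 0.209]
contact_force: [0.6, -0.1, -9.0]
opening: 0.0215
```

Call:
{"op": "drive_tool", "data": {"commands": "0.6 0 0 0 1.2; 0.6 0 0 0 2.4; 0.6 0 0 0 3.2; 0.6 0 0 0 3.2; 0.6 0 0 0 3.2"}}

```text
t: 39.3
tool_pos: [0.4748, -0.0145, 0.0875]
tool_rot: [0.006, 1.573, -0.005]
contact_force: [0.6, 0.3, -9.6]
opening: 0.0214
```

Call:
{"op": "drive_tool", "data": {"commands": "0.6 0.05 0 0 0; 0.6 0.1 0 0 0; 0.6 0.15 0 0 0; 0.6 0.2 0 0 0; 0.6 0.2 0 0 0; 0.6 0.2 0 0 0"}}

```text
t: 39.8
tool_pos: [0.4752, -0.0146, 0.0802]
tool_rot: [0.007, 1.572, -0.007]
contact_force: [-1.7, 0.8, -7.6]
opening: 0.0211
```

```bash
python3 - <<'E'
from h import *
o,_=st();print(o['wrist_torque'].round(2))
E
```

```text
t 39.8 pos [ 0.4752 -0.0146  0.0802] open 0.0211 F [-1.7  0.8 -7.6]
[[-0.001, 0.009, 1.0], [0.0, 1.0, -0.009], [-1.0, 0.0, -0.001]] q [-0.187 -0.165  2.086 -0.     1.222 -1.75 ]
[-0.07  0.26 -0.02]
```

Call:
{"op": "drive_tool", "data": {"commands": "0.6 0.05 0 0 0; 0.6 0.1 0 0 0; 0.6 0.15 0 0 0; 0.6 0.17 0 0 0; 0.6 0.17 0 0 0"}}

```text
t: 40.22
tool_pos: [0.476, -0.0151, 0.0742]
tool_rot: [0.006, 1.57, -0.008]
contact_force: [-2.8, -1.8, -4.5]
opening: 0.0212
```

Call:
{"op": "drive_tool", "data": {"commands": "0.6 0.05 0 0 0; 0.6 0.05 0 0 0; 0 0.05 0 0 0; 0 0.05 0 0 0; 0 0.05 0 0 0; 0 0.05 0 0 0"}}

```text
t: 40.72
tool_pos: [0.4764, -0.0145, 0.0723]
tool_rot: [0.007, 1.569, -0.007]
contact_force: [-0.2, -0.4, 0.7]
opening: 0.0427
```

Call:
{"op": "drive_tool", "data": {"commands": "0 -0.8 0 0 0; 0 -1.6 0 0 0; 0 -2.2 0 0 0; 0 -2.2 0 0 0; 0 -2.2 0 0 0"}}

```text
t: 41.13
tool_pos: [0.4771, -0.0147, 0.1619]
tool_rot: [0.006, 1.566, -0.007]
contact_force: [0.2, 0.2, 0.4]
opening: 0.0427
```

```bash
python3 - <<'E'
from h import *
o,_=st()
snap('wrist','w31',None,1.5);snap('scene','s31',(165,140,355,300),4.2)
blob('w31','red',.07,.13,(.47,0),.08)
blob('s31','red',.07,.13,(.47,0),.08);blob('s4','red',.07,.13,(.47,0),.08);blob('scene0','red',.07,.13,(.47,0),.08);blob('w2','red',.07,.13,(.47,0),.08)
E
```

```text
t 41.13 pos [ 0.4771 -0.0147  0.1619] open 0.0427 F [0.2 0.2 0.4]
[[0.005, 0.009, 1.0], [-0.0, 1.0, -0.009], [-1.0, -0.0, 0.005]] q [-0.187 -0.263  2.023  0.     1.377 -1.749]
w31 red 1200 mean [ 0.4724 -0.0148  0.0989] z 0.09 0.1022 ax -179.4 rect [474.2 -15.2] [45.5 21.1] 0.1
s31 red 115 mean [ 0.4726 -0.0078  0.0923] z 0.081 0.0995 ax -173.7 rect [475.1 -10.6] [19.7 42.9] 86.6
s4 red 49 mean [ 0.4583 -0.0074  0.1053] z 0.096 0.1267 ax -155.1 rect [ 4.645e+02 -2.000e-01] [42.5 39.4] 37.7
scene0 red 113 mean [ 0.4718 -0.0075  0.0923] z 0.081 0.099 ax -175.5 rect [473.8 -12.2] [43.2 22.7] 3.0
w2 red 1207 mean [ 0.4714 -0.0146  0.0989] z 0.089 0.1021 ax -179.7 rect [474.  -14.5] [20.7 46.7] 88.9
```

View pics/s31.png

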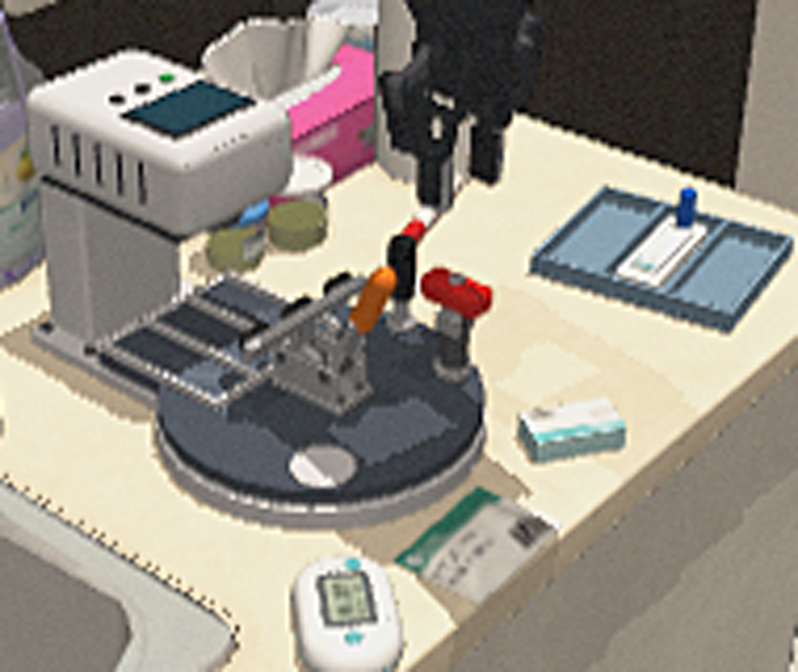

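View pics/w31.png

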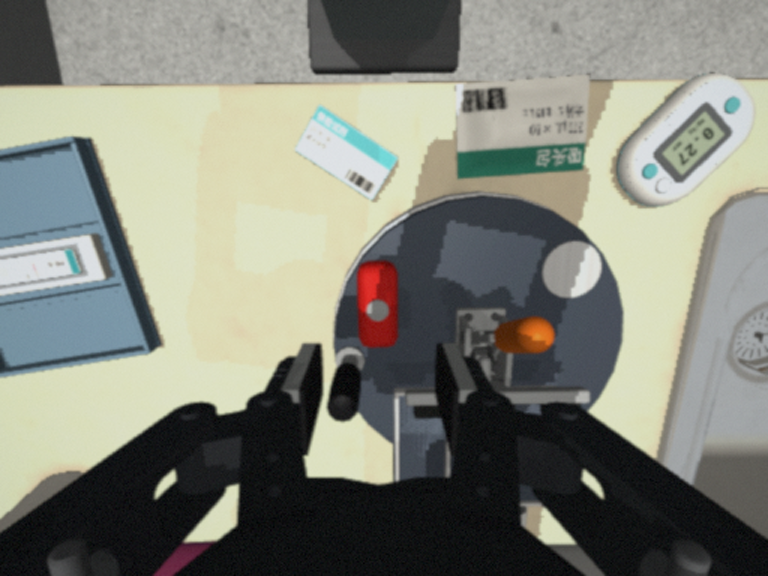

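```bash
python3 - <<'E'
from h import *
P,m=mask('w31','orange');Q=P[m];Q=Q[(np.hypot(Q[:,0]-.48,Q[:,1]-.058)<.06)&(Q[:,2]>.06)]
print(len(Q),Q.mean(0).round(4),Q.min(0).round(4),Q.max(0).round(4))
P,im,ok=cloud('w31')
for yy in [(.02,.045),(.072,.1)]:
    q=ok&(P[...,1]>yy[0])&(P[...,1]<yy[1])&(P[...,0]>.50)&(P[...,0]<.58)&(P[...,2]>.06)&(P[...,2]<.13);Q=P[q]
    if len(Q):print('bar',len(Q),np.median(Q,0).round(4),Q.min(0).round(4),Q.max(0).round(4))
snap('top','t31',(165,90,385,255),3.6)
E
```

```text
604 [0.4781 0.0541 0.1326] [0.4689 0.0486 0.0994] [0.4976 0.0633 0.1405]
bar 58 [0.5176 0.0425 0.0608] [0.5029 0.0201 0.06  ] [0.5495 0.0449 0.0893]
bar 353 [0.5365 0.0853 0.0852] [0.5215 0.072  0.06  ] [0.5508 0.0998 0.0879]
```

View pics/t31.png

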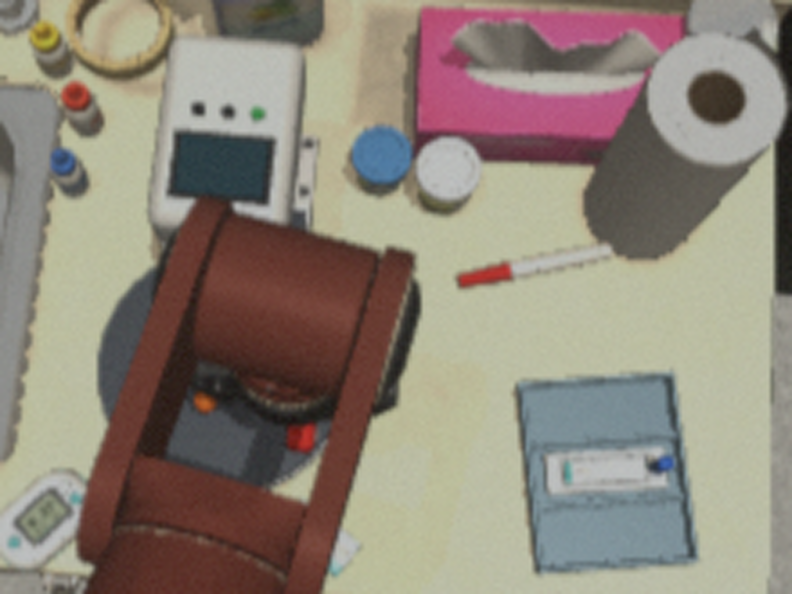

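Call:
{"op": "drive_tool", "data": {"commands": "0 -0.8 0 -0.5 0; 0 -1.6 0 -1 0; 0 -2.4 0 -1.2 0; 0 -2.8 0 -1.2 0; 0 -2.8 0 -1.2 0; 0 -2.8 0 -1.2 0; 0 -2.8 0 -1.2 0; 0 -2.8 0 -1.2 0"}}

```text
t: 41.95
tool_pos: [0.4267, -0.014, 0.2689]
tool_rot: [0.008, 1.576, -0.006]
contact_force: [-0.7, 0.8, 0.5]
opening: 0.0426
```

```bash
python3 - <<'E'
from h import *
st(); snap('wrist','w32',None,1.5)
blob('w32','red',.07,.13,(.47,0),.08)
E
```

```text
t 41.95 pos [ 0.4267 -0.014   0.2689] open 0.0426 F [-0.7  0.8  0.5]
[[-0.005, 0.009, 1.0], [0.001, 1.0, -0.009], [-1.0, 0.001, -0.005]] q [-0.207 -0.466  1.996  0.     1.617 -1.77 ]
w32 red 463 mean [ 0.4728 -0.0148  0.0992] z 0.094 0.1018 ax -179.4 rect [474.8 -15.4] [20.  45.6] 89.7
```

View pics/w32.png

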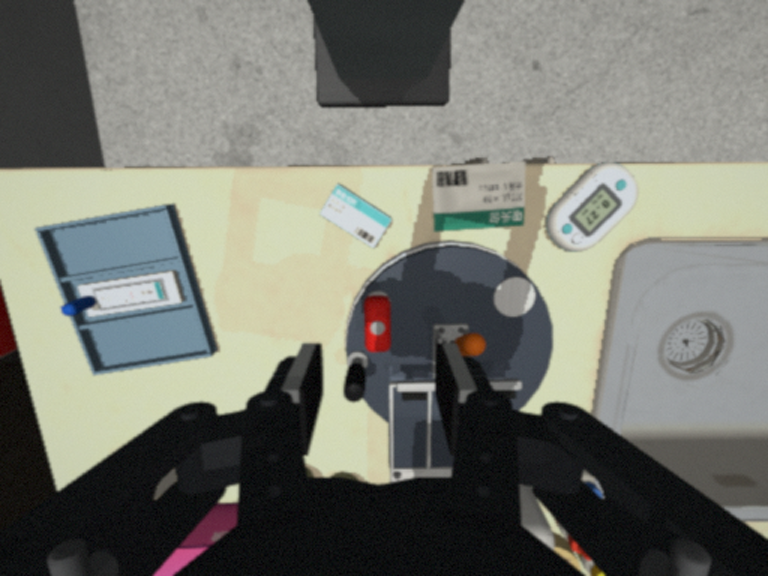

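The view shows the T-handle at home height, (377,322). The clamp is open, the carrier lies in the middle lane, (130,292), and the meter and carton are undisturbed. Handing in.

```bash
python3 -c "
from station import ctrl
print(ctrl.finish_job())"
```

```text
the job is handed in; nothing more can be done
None
```

I carried out all the steps and handed the job in at about 42 s; no verdict is reported. I pulled and twisted the plunger out, swung the nest a quarter turn clockwise, and locked it. I then flipped the clamp open and laid the carrier in the tray's middle lane; only one was present, in the middle pocket. Finally I twisted the plunger out again, swung the nest back under the head and locked it.

Last checks:
- **Plunger and nest:** The T-handle top reads 99 mm, as at the start, so the pin is home. The bar is back in line with its slot to within about 1°.
- **Clamp:** The handle fits about 1.15 rad and the bar looks past upright. This is from camera estimates, as there is no joint reading.
- **Carrier:** The plate top reads 13.4 to 15.7 mm at five points (14 mm expected), so it is flat, card up.
- **Tray, meter and carton:** The tray, meter and carton look undisturbed in the pictures.
- **Arm:** It was lifted well clear with no contact force at hand-in.

No check failed. The one disagreement was the plate angle just before the last lock, where estimates differed by 1 to 3°. The pin dropped in regardless.

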